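Find the key that unlocks the microscope accessory case

TASK

Of the keys hanging on the rack, one of the two with the tall bow and flat blade opens the microscope accessory case: try them in its lock until one turns the latch, and turn it to its stop. A key that binds soon is the wrong one: do not force it. Then pull the working key out and leave all three keys hanging on the rack, the latch still unlocked and the things around undisturbed.

Things in the scene. Friction and masses are not known exactly. Their poses are not given: they have to be found in the camera images.
- key_a: One of two flat keys alike but for a notch, 94 mm long, upright. Black bow 60 x 10 x 44 mm high, two discs in it; below it a steel shank, 10 mm dia., with a flat blade 30 x 4 mm from 13 to 50 mm below the bow, notched on both edges 13-23 mm below the bow. Origin: underside of the bow, on the axis. x along bow and blade width, y through the thickness (pinch along y), z up. Half-turn symmetric. 90 g.
- key_b: One of two flat keys alike but for a notch, 94 mm long, upright. Black bow 60 x 10 x 44 mm high, two discs in it; below it a steel shank, 10 mm dia., with a flat blade 30 x 4 mm from 13 to 50 mm below the bow, notched on both edges 33-43 mm below the bow. Origin: underside of the bow, on the axis. x along bow and blade width, y through the thickness (pinch along y), z up. Half-turn symmetric. 90 g.
- key_c: The third key on the rack, for another kind of lock: told by its low bow (60 x 10 x only 28 mm high, one steel disc instead of two) and a plain round barrel, 24 mm dia., from 13 to 50 mm below the bow in place of the flat blade; it cannot enter the slot. Origin and axes as for the other keys.
- keyhole (a point): Centre of a round upright keyhole, 40 mm wide, in the flat top (85 mm above the table) of a fixed grey case with aluminium lid, 180 x 150 mm; its carrying handle (25 mm high) lies 90 mm off in +x. Axes: the case's, z up. A key goes in from above until its bow's underside rests on the lid (key origin here). Only a fully inserted key works.
- slot (a point): Centre of the top of the slot, 35 x 7 mm, in the lock's plug, 44.5 mm down the keyhole; along the case's x (this frame's) at latch 0; it turns with the latch. It takes the last 5.5 mm of the blade; a blade out of line stops 5 mm short. Hidden wards above it pass only the key notched at their height (varies, unseen). A wrong key binds at 0.4 rad: 1 N m shows it.
- latch (a joint): The plug with its flat steel arm, 70 mm long, on the lid (towards the case's +y when locked). Turn in rad, counter-clockwise from above: 0 to 0.1 at the start, locked; 1.5 at the stop, unlocked. Stays where left; friction 0.12 N m; 0.1 rad of play between blade and slot. Only a key turns it, the arm cannot be pushed. A key pulls straight up at the stop, as at the start, not midway.
- rails (a point): Middle of a fixed white rack at the level of its rail tops, 75 mm above the table. Two rails, 230 mm long, 14 mm wide, 40 mm apart (gap), run along this x. A key hangs with its blade in the gap and its bow across both rails (key x along rack y), key origin at rail-top level midway between the rails. Keys start near x = -75, 0 and +75 mm.
- oil_bottle: Bystander: small amber bottle, 44 mm dia., 90 mm high, origin at the centre of its underside.
- objective: Bystander: microscope objective standing upright, 32 mm dia., 52 mm high, origin at the centre of its underside.
- slide_box: Bystander: flat grey box for slides, 170 x 90 x 32 mm, origin at the centre of its underside.

How it is judged:
By the outcome, as a careful person would: the job done as asked, in the order asked, and still so for the second after the job is handed in, with the robot touching nothing.
It also fails if it takes over 70 s, if anything falls off the work surface, if the arm or the gripper's body presses on something with over 40 N, if the wrist force passes 120 N, or if a joint passes its speed limit or range.

ROBOT

A 6-joint arm with a two-finger parallel gripper is mounted at the origin on the work surface. World frame = base frame: x ahead of the robot, y to its left, z up, the work surface at z = 0. Lengths are in m, angles in degrees, forces in N, time in s.
With the tool pointing down it reaches from about 0.3 to 0.775 m from the base axis. Payload 14.6 kg.
Tool frame: the origin (TCP) lies at the very end of the fingers, on their centre line; the grasp point (between the pads) lies 19 mm behind it (r.grasp_offset is the y of the grasp point in the tool frame, in m); y points along the fingers, x is the direction in which the jaws open and shut, and the axes are right-handed (so a half turn about y gives the same grasp; the last joint's range is limited). The gripper opens to 94 mm and grips with 3 to 60 N. Pads are 16 mm wide; open, the fingers measure 119 mm over their backs; the gripper's body (75 mm by 177 mm) begins 78 mm behind the grasp point.
Start: joints at [-78.931, 17.183, 87.147, -0, 75.671, -3.816], TCP at [0.141, -0.532, 0.205] pointing down, gripper open.
Joint ranges: [-173.82, 173.82], [-45.26, 126.66], [13.44, 144.39], [-59.66, 239.66], [0, 175.72], [-146.38, 146.38]. Speed limits (degrees/s): [127.2, 127.2, 147.25, 180, 180, 180].

INTERFACE

Orientations are given as [roll, pitch, yaw] about the fixed x, y, z axes, in that order (R = Rz(yaw) Ry(pitch) Rx(roll)).
In Python, from bench import r gives the robot as it stands.
- The arm moves only by the tool send_rows, never from a script. Its argument "targets" is a list of rows, each a list of 6 numbers: the shift along the tool's x, y, z in units of 0.6 m (1.0 is 0.6 m), then the turn, a rotation vector about the tool's x, y, z in units of 2 pi rad (1.0 is 2 pi rad). A call has 1 to 10 rows; each row shifts and turns the commanded pose from where the row before left it, along the tool's axes as they then stand; what a row does not reach is not made up. A row lasts 1/8 s, in which the tool goes at most 62.5 mm and 10.7 degrees, less where a joint would pass 70% of its speed; a pose out of reach is approached as far as the arm can. A call with a number of a shift or a turn outside -1 to 1 is refused whole. A call with a gripper value outside its range is refused whole. "jaw" is the opening, from 0 (shut) to 1 (fully open), set as the call begins (left out, the last holds). The fingers move at their own pace and stop on an object; the grip force is fixed at half the most. Time passes only in rows, so rows that do not move let the fingers close. It gives the time, the measured TCP pose, the force and the opening at its end, in the units of the state.
- r.get_state(): the state, without advancing time (a new reading comes with each control period).
- r.get_image(name): name is "side" or "top" or "wrist"; returns a dict with "img" (480x640x3 uint8, red, green, blue), "range_z" (480x640 float32, m along the optical axis (not along the pixel's ray), 0 where there is no reading), "mtx" (3x3 intrinsics, pixels), "T" (4x4, takes a point from camera to world coordinates). Camera axes: x right, y down, z forward; pixel columns grow to the right and rows downward; lengths in m; the calibration is good to about 2 mm. A picture is of the moment at which its call begins.
- r.close_job(): hands the job in, once; it reports no verdict.
Trained networks look in the newest picture that a camera, given by its name, has taken for a name from the list of things; names that differ only in an ending like _2 or _b are one class to them, and where a whole thing is asked for, a point or a joint stands for the part that bears it (a point fixed in the world has none). Each returns a list of dicts, best first, with "p" (0 to 1); they miss things now and then, are a little off and sometimes report something else, mostly with a low value. They report only what shows in the picture. A call takes as long as a camera call.
- r.look_for(camera, thing): "xyz" ([x, y, z] in m, in the coordinates of the camera as it stood for that picture, good to about 4 mm: the middle of the surface that is visible of it).
The state is a dict: "clock": time; "joint_pos": joint angles; "qd": joint speeds; "joint_efforts": joint torques, N m; "ee_pos": TCP position; "tool_rot": TCP orientation; "force": force on the tool from outside, world axes, zero at the start; "wrist_torque": the same for the moment, N m; "grip_width": finger opening in m.
Only numpy, scipy, OpenCV 4.12 (cv2) and the standard library are available. Lean on these libraries where they do the work, as an engineer would, in place of code of your own. Each camera call takes 0.05 s, during which the arm holds its last target.

## Working session

There is one attempt and no reset: what is moved stays moved. The work goes in short steps, Python scripts to look and compute and a tool call to move; the robot and the scene stay as the last step left them, time stands still between calls to the robot, and variables do not carry over. Pictures are saved under pics/ and viewed, and the job is handed in when it is done.

Besides the shell and the picture viewer there is one more tool, called after "Emit:" as a command line: name --pt "numbers of a row" for each row, then --argument value for the rest. send_rows: Moves the arm, as the interface text tells. Its arguments: {"type":"object","properties":{"targets":{"type":"array"},"jaw":{"type":"number"}},"required":["targets"]}

```bash
mkdir -p pics; ls
python3 - <<'E'
from bench import r
import cv2,numpy as np
s=r.get_state();print(s, r.grasp_offset)
for c in ["side","top","wrist"]:
    d=r.get_image(c)
    cv2.imwrite(f"pics/{c}0.png",d["img"][:,:,::-1])
    np.savez(f"pics/{c}0.npz",**d)
    T=np.array(d["T"]);print(c,T.round(3).tolist(),np.array(d["mtx"]).tolist())
    for n in ["key_a","key_c","keyhole","slot","latch","rails","oil_bottle","objective","slide_box"]:
        try:
            o=r.look_for(c,n)
        except Exception as e: print(n,e);continue
        for q in o[:4]:
            p=T@np.r_[q["xyz"],1]; print(n,round(q["p"],2),p[:3].round(4))
E
```

```text
pics
{'clock': 0.0, 'joint_pos': array([-7.89310479e+01,  1.72149059e+01,  8.71785215e+01,  7.87624085e-04,
        7.56711710e+01, -3.81575596e+00]), 'qd': array([-0.01460513,  0.10754016,  0.02114875, -0.1075925 , -0.07137453,
       -0.03006366]), 'joint_efforts': array([ 1.79240364e-03, -5.31804729e+01, -3.52733696e+01,  7.08770379e-02,
        2.44704355e-02, -8.73143358e-05]), 'ee_pos': array([ 0.14123437, -0.53129465,  0.20490639]), 'tool_rot': array([-8.99949399e+01,  6.44043806e-02, -7.51154845e+01]), 'force': array([-0.2481891 , -0.84868336, -0.32453427]), 'wrist_torque': array([-0.03399085,  0.01335862, -0.00616554]), 'grip_width': 0.09406158974310706} -0.0188
side [[-0.781, -0.48, 0.4, 0.028], [-0.625, 0.587, -0.515, 0.664], [0.013, -0.652, -0.758, 1.086], [0.0, 0.0, 0.0, 1.0]] [[605.3195194426725, 0.0, 309.90707084854046], [0.0, 605.3195194426725, 240.13146740233347], [0.0, 0.0, 1.0]]
key_a 0.89 [ 0.5718 -0.1711  0.0977]
key_a 0.85 [ 0.6476 -0.1841  0.0988]
key_a 0.63 [ 0.4943 -0.1552  0.0895]
key_c 0.89 [ 0.5718 -0.1711  0.0977]
key_c 0.85 [ 0.6476 -0.1841  0.0988]
key_
[... 492 characters left out ...]
578], [0.0, 558.3389110593778, 240.3535830266675], [0.0, 0.0, 1.0]]
key_a 0.69 [ 0.648  -0.1905  0.1147]
key_a 0.5 [ 0.5665 -0.1734  0.1149]
key_c 0.69 [ 0.648  -0.1905  0.1147]
key_c 0.5 [ 0.5665 -0.1734  0.1149]
keyhole 0.79 [0.5985 0.1595 0.0846]
slot 0.85 [0.6071 0.1597 0.0836]
slot 0.2 [ 0.5669 -0.1699  0.1144]
latch 0.63 [0.5669 0.1846 0.0825]
rails 0.68 [ 0.5491 -0.1629  0.0758]
oil_bottle 0.82 [0.533  0.4143 0.0627]
slide_box 0.68 [ 0.5059 -0.4342  0.0319]
wrist [[0.257, -0.94, -0.225, 0.207], [-0.966, -0.25, -0.06, -0.515], [-0.0, 0.232, -0.973, 0.385], [0.0, 0.0, 0.0, 1.0]] [[383.6036829521006, 0.0, 321.71200119045784], [0.0, 383.6036829521006, 240.35906713579618], [0.0, 0.0, 1.0]]
```

View pics/side0.png

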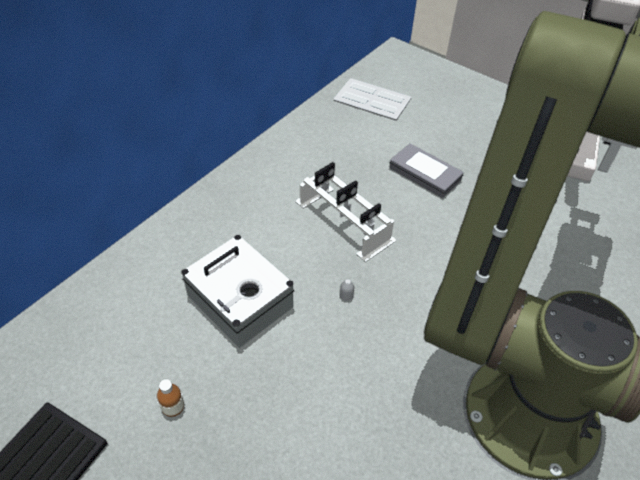

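View pics/top0.png

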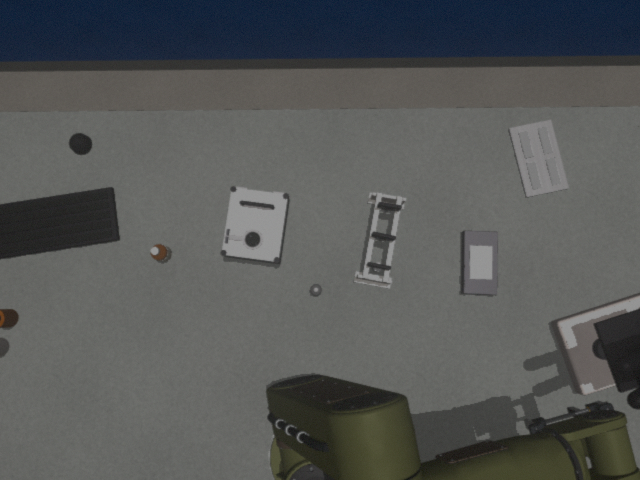

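View pics/wrist0.png

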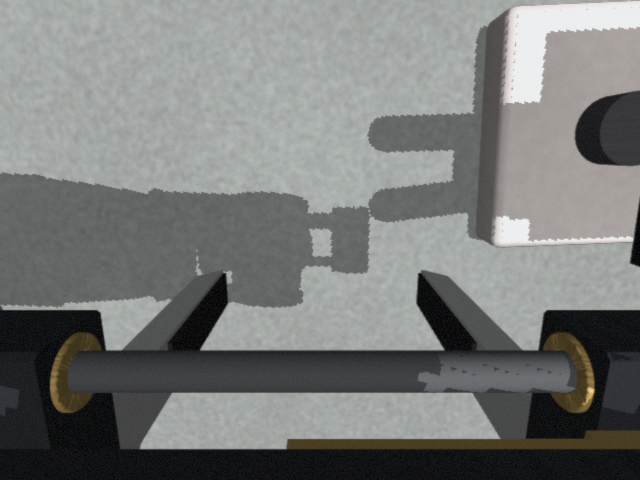

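```bash
cat > h.py <<'E'
from bench import r
import numpy as np,cv2,json,sys
from scipy.spatial.transform import Rotation as Rn
def pose():
    s=r.get_state(); return np.array(s["ee_pos"]),Rn.from_euler("xyz",s["tool_rot"],degrees=True),s
def down(yaw): return Rn.from_euler("xyz",[-90,0,yaw],degrees=True)
def plan(p1,yaw1,n=None,p0=None,yaw0=None,vmax=0.055,wmax=9.5):
    """rows from p0 to p1; uses measured pose unless given"""
    p,R,s=pose()
    if p0 is not None: p=np.array(p0)
    if yaw0 is not None: R=down(yaw0)
    Re=down(yaw1); p1=np.array(p1)
    rv=(R.inv()*Re).as_rotvec()
    d=np.linalg.norm(p1-p);a=np.degrees(np.linalg.norm(rv))
    if n is None: n=max(1,int(np.ceil(max(d/vmax,a/wmax))))
    rows=[];Rc=R;pc=p
    for i in range(n):
        t=Rc.inv().apply((p1-pc)/(n-i))
        rv=(Rc.inv()*Re).as_rotvec()/(n-i)
        row=np.r_[np.round(t/0.6,4),np.round(rv/(2*np.pi),4)]
        rows.append(row.tolist())
        pc=pc+Rc.apply(row[:3]*0.6); Rc=Rc*Rn.from_rotvec(row[3:]*2*np.pi)
    print(json.dumps(rows)); print("end",pc.round(4),Rc.as_euler("xyz",degrees=True).round(2))
    return pc
def st():
    p,R,s=pose(); print("t",round(s["clock"],2),p.round(4),np.array(s["tool_rot"]).round(2),"F",np.array(s["force"]).round(1),"M",np.array(s["wrist_torque"]).round(2),"w",round(s["grip_width"],4))
def shot(c,name):
    d=r.get_image(c); cv2.imwrite(f"pics/{name}.png",d["img"][:,:,::-1]); np.savez(f"pics/{name}.npz",**d); return d
def world(d,pts):
    """pts Nx2 (u,v) with depth"""
    pts=np.atleast_2d(pts); z=d["range_z"][pts[:,1].astype(int),pts[:,0].astype(int)]
    K=np.array(d["mtx"]);T=np.array(d["T"])
    c=np.c_[(pts[:,0]-K[0,2])/K[0,0]*z,(pts[:,1]-K[1,2])/K[1,1]*z,z]
    return c@T[:3,:3].T+T[:3,3]
def cloud(d):
    v,u=np.nonzero(d["range_z"]>0); return np.c_[u,v],world(d,np.c_[u,v])
E
python3 -c "
from h import *
st();plan([0.57,-0.17,0.27],-11)"
```

```text
t 1.5 [ 0.1413 -0.5315  0.2054] [-90.     0.   -75.12] F [-0.1  0.2  0.4] M [-0.01  0.01  0.07] w 0.0942
[[-0.0363, -0.0098, 0.0769, -0.0, -0.0162, -0.0], [-0.0283, -0.0098, 0.0801, -0.0, -0.0162, -0.0], [-0.02, -0.0098, 0.0826, -0.0, -0.0162, -0.0], [-0.0115, -0.0098, 0.0842, -0.0, -0.0162, -0.0], [-0.0028, -0.0098, 0.0849, -0.0, -0.0162, -0.0], [0.0058, -0.0098, 0.0848, -0.0, -0.0162, -0.0], [0.0144, -0.0098, 0.0837, -0.0, -0.0162, -0.0], [0.0228, -0.0097, 0.0818, -0.0, -0.0162, -0.0], [0.031, -0.0098, 0.0791, -0.0, -0.0162, -0.0], [0.0389, -0.0097, 0.0756, -0.0, -0.0161, -0.0], [0.0463, -0.0098, 0.0712, -0.0, -0.0162, -0.0]]
end [ 0.57 -0.17  0.27] [-90.   0. -11.]
```

Emit:
send_rows --pt "-0.036 -0.011 0.077 0 -0.018 0" --pt "-0.028 -0.011 0.08 0 -0.018 0" --pt "-0.02 -0.011 0.083 0 -0.018 0" --pt "-0.0115 -0.011 0.084 0 -0.018 0" --pt "-0.003 -0.011 0.085 0 -0.018 0" --pt "0.006 -0.011 0.085 0 -0.018 0" --pt "0.0144 -0.011 0.084 0 -0.018 0" --pt "0.023 -0.011 0.082 0 -0.018 0" --pt "0.031 -0.01 0.079 0 -0.018 0" --pt "0.039 -0.01 0.076 0 -0.017 0" --jaw 0.4

```text
clock: 2.75
ee_pos: [0.5154, -0.1821, 0.2706]
tool_rot: [-90.0, -0.0, -10.5]
force: [0.3, -1.3, 0.0]
grip_width: 0.0376
```

```bash
python3 -c "
from h import *
st();plan([0.57,-0.17,0.27],-11,1)"
```

```text
t 2.75 [ 0.5154 -0.1821  0.2706] [-9.000e+01 -2.000e-02 -1.047e+01] F [ 0.3 -1.3  0. ] M [-0.   -0.08 -0.01] w 0.0376
[[0.0859, 0.001, 0.0363, 0.0, 0.0015, 0.0]]
end [ 0.57 -0.17  0.27] [-9.000e+01 -2.000e-02 -1.101e+01]
```

Emit:
send_rows --pt "0.08 0.0 0.036 0 0 0" --pt "0 0 0 0 0 0"

```text
clock: 3.0
ee_pos: [0.5673, -0.1697, 0.2687]
tool_rot: [-90.0, 0.1, -10.5]
force: [-0.5, 0.2, 0.2]
grip_width: 0.0378
```

```bash
python3 -c "
from h import *
st();d=shot('wrist','rack1');T=np.array(d['T'])
for n in ['key_a','rails']:
  for q in r.look_for('wrist',n): print(n,round(q['p'],2),(T@np.r_[q['xyz'],1])[:3].round(4))
st()"
```

```text
t 3.0 [ 0.5673 -0.1697  0.2687] [-89.97   0.11 -10.53] F [-0.5  0.2  0.2] M [-0.07 -0.04 -0.  ] w 0.0378
key_a 0.97 [ 0.5001 -0.1598  0.0984]
key_a 0.64 [ 0.5748 -0.1694  0.1198]
key_a 0.63 [ 0.6486 -0.1836  0.1167]
rails 0.98 [ 0.5661 -0.1621  0.0773]
t 3.15 [ 0.5649 -0.1714  0.2702] [-9.00e+01  2.00e-02 -1.07e+01] F [-0.5  0.6 -0.2] M [ 0.   -0.02 -0.  ] w 0.0378
```

View pics/rack1.png

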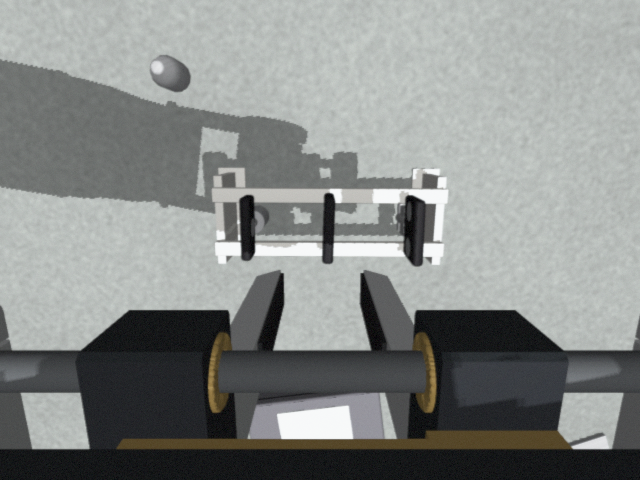

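```bash
cat > keys.py <<'E'
from h import *
def meas(d,lo=0.085,box=(0.4,0.75,-0.3,-0.05)):
    uv,P=cloud(d)
    m=(P[:,0]>box[0])&(P[:,0]<box[1])&(P[:,1]>box[2])&(P[:,1]<box[3])
    P=P[m];uv=uv[m]
    k=(P[:,2]>lo)&(P[:,2]<0.16)
    img=np.zeros(d["range_z"].shape,np.uint8); img[uv[k,1],uv[k,0]]=1
    n,l,stt,cen=cv2.connectedComponentsWithStats(img)
    for i in range(1,n):
        if stt[i,4]<60: continue
        lab=l[uv[:,1],uv[:,0]]; Q=P[lab==i]; zt=np.percentile(Q[:,2],95)
        Qt=Q[Q[:,2]>zt-0.004]
        rc=cv2.minAreaRect((Qt[:,:2]*1000).astype(np.float32))
        c,V=np.linalg.eigh(np.cov(Qt[:,:2].T)); v=V[:,1]; a=np.degrees(np.arctan2(v[1],v[0]))
        print("bow px",cen[i].round(0),"n",stt[i,4],len(Qt),"ztop",zt.round(4),"rect c",np.round(rc[0],1),"size",np.round(rc[1],1),"pca ang",a.round(1),"mean",Qt.mean(0).round(4))
    k=(P[:,2]>0.069)&(P[:,2]<0.081)
    Q=P[k]; rc=cv2.minAreaRect((Q[:,:2]*1000).astype(np.float32)); print("rails rect",np.round(rc[0],1),np.round(rc[1],1),rc[2],"z",np.median(Q[:,2]))
if __name__=="__main__":
    for n in sys.argv[1:]:
        d=dict(np.load(f"pics/{n}.npz")); print(n); meas(d)
E
python3 keys.py rack1 top0 side0
```

```text
rack1
bow px [328. 228.] n 801 726 ztop 0.1205 rect c [ 572.8 -174.3] size [59.4  9.9] pca ang 77.8 mean [ 0.5729 -0.1736  0.1191]
bow px [247. 227.] n 867 661 ztop 0.1044 rect c [ 497.  -162.2] size [59.5 10.2] pca ang 78.4 mean [ 0.4975 -0.1611  0.103 ]
bow px [415. 230.] n 1241 724 ztop 0.1204 rect c [ 650.5 -190.8] size [58.9 10.3] pca ang 80.2 mean [ 0.6503 -0.19    0.1191]
rails rect [ 573.8 -175.2] [ 68.3 230.5] 79.1729965209961 z 0.07553313742874365
top0
bow px [389. 206.] n 142 35 ztop 0.1226 rect c [ 647.2 -189.3] size [57.   9.3] pca ang 77.8 mean [ 0.6485 -0.187   0.1211]
bow px [383. 236.] n 129 45 ztop 0.1215 rect c [ 570.2 -172.1] size [58.4  9.1] pca ang 79.0 mean [ 0.5704 -0.1715  0.12  ]
bow px [378. 266.] n 98 34 ztop 0.1068 rect c [ 494.4 -160.3] size [56.8  8.9] pca ang 79.0 mean [ 0.4944 -0.1602  0.1048]
rails rect [ 572.2 -173.2] [ 82.3 230.4] 79.30418395996094 z 0.07440360273617552
side0
bow px [324. 173.] n 270 75 ztop 0.1203 rect c [ 650.9 -187.4] size [58.8 11.8] pca ang 80.0 mean [ 0.6511 -0.1869  0.1189]
bow px [346. 192.] n 278 67 ztop 0.1208 rect c [ 573.1 -172.1] size [56.1 11.6] pca ang 78.3 mean [ 0.573  -0.1713  0.1195]
bow px [370. 212.] n 180 78 ztop 0.1048 rect c [ 497.5 -159. ] size [59.6 12. ] pca ang 78.2 mean [ 0.4978 -0.1584  0.1032]
rails rect [ 575.5 -172.5] [ 72.8 232.9] 79.29698181152344 z 0.07503960300238244
```

```bash
python3 -c "
from h import *
st();plan([0.59,0.165,0.26],-93)"
```

```text
t 3.15 [ 0.5649 -0.1714  0.2702] [-9.00e+01  2.00e-02 -1.07e+01] F [-0.5  0.6 -0.2] M [ 0.   -0.02 -0.  ] w 0.0378
[[-0.007, 0.0019, 0.0621, 0.0, 0.0254, -0.0], [-0.0168, 0.0019, 0.0602, 0.0, 0.0254, -0.0], [-0.0261, 0.0019, 0.0567, 0.0, 0.0254, -0.0], [-0.0348, 0.0019, 0.0519, 0.0, 0.0254, -0.0], [-0.0426, 0.0019, 0.0457, 0.0, 0.0254, -0.0], [-0.0493, 0.0019, 0.0383, 0.0, 0.0254, -0.0], [-0.0548, 0.0019, 0.03, 0.0, 0.0254, -0.0], [-0.0589, 0.0019, 0.0209, 0.0, 0.0254, -0.0], [-0.0615, 0.0018, 0.0113, 0.0, 0.0254, 0.0]]
end [0.59  0.165 0.26 ] [-90.02  -0.   -92.99]
```

Emit:
send_rows --pt "-0.007 0.002 0.062 0 0.0254 0" --pt "-0.017 0.002 0.06 0 0.0254 0" --pt "-0.026 0.002 0.057 0 0.0254 0" --pt "-0.035 0.002 0.052 0 0.0254 0" --pt "-0.0425 0.002 0.0455 0 0.0254 0" --pt "-0.049 0.002 0.038 0 0.0254 0" --pt "-0.055 0.002 0.03 0 0.0254 0" --pt "-0.059 0.002 0.021 0 0.0254 0" --pt "-0.0615 0.002 0.011 0 0.0254 0" --pt "0 0 0 0 0 0"

```text
clock: 4.4
ee_pos: [0.5896, 0.1662, 0.2598]
tool_rot: [-90.0, 0.0, -93.0]
force: [0.3, 0.2, 0.1]
grip_width: 0.0378
```

```bash
python3 -c "
from h import *
import time
r.get_image('wrist')
d=shot('wrist','case1');T=np.array(d['T'])
st()
for n in ['keyhole','slot','latch']:
  for q in r.look_for('wrist',n)[:2]: print(n,round(q['p'],2),(T@np.r_[q['xyz'],1])[:3].round(4))
st()"
```

```text
t 4.5 [0.5899 0.1642 0.2599] [-89.97  -0.   -92.88] F [ 0.8 -0.5 -0.4] M [0.05 0.02 0.02] w 0.0374
keyhole 0.95 [0.6226 0.1597 0.0846]
slot 0.61 [0.6201 0.1607 0.0846]
latch 0.69 [0.5703 0.1815 0.0854]
t 4.65 [0.5901 0.1639 0.2599] [-89.97   0.   -92.98] F [-0.3 -0.2  0.3] M [-0.01 -0.01  0.05] w 0.0374
```

View pics/case1.png

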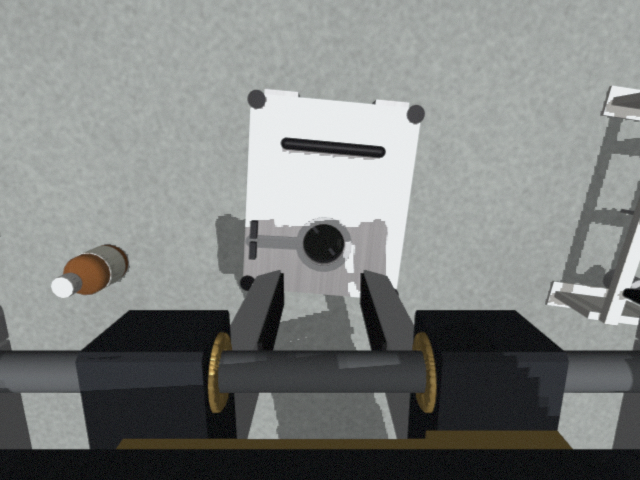

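```bash
cat > hole.py <<'E'
from h import *
n=sys.argv[1]; u0,v0=int(sys.argv[2]),int(sys.argv[3]); w=int(sys.argv[4])
d=dict(np.load(f"pics/{n}.npz"))
c=d["img"][v0-w:v0+w,u0-w:u0+w,::-1].astype(float)
g=np.clip((c/255)**0.4*255,0,255).astype(np.uint8)
a=cv2.resize(c.astype(np.uint8),(400,400),interpolation=cv2.INTER_CUBIC);b=cv2.resize(g,(400,400),interpolation=cv2.INTER_CUBIC)
uv,P=cloud(d); zi=np.zeros(d["range_z"].shape); zi[uv[:,1],uv[:,0]]=P[:,2]
zc=zi[v0-w:v0+w,u0-w:u0+w]; zb=cv2.resize(np.clip((zc-0.02)/0.08*255,0,255).astype(np.uint8),(400,400),interpolation=cv2.INTER_NEAREST)
cv2.imwrite(f"pics/{n}_z{w}.png",np.hstack([b,cv2.cvtColor(zb,cv2.COLOR_GRAY2BGR)]))
print(np.percentile(zc,[1,5,20,50,80,95]).round(4))
E
python3 hole.py case1 324 243 28
```

```text
[0.0605 0.0613 0.0622 0.0851 0.0865 0.0874]
```

View pics/case1_z28.png

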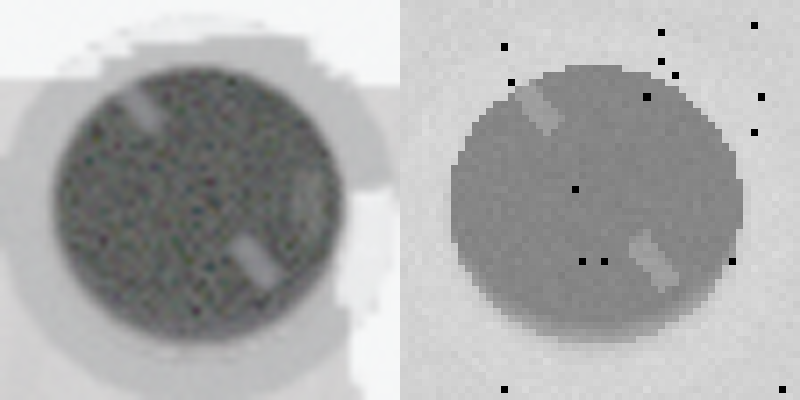

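```bash
cat > ortho.py <<'E'
from h import *
def ortho(d,z,cx,cy,half,ppm=2000,S=None):
    # output: right = -y , up = +x (like top view)
    K=np.array(d["mtx"]);T=np.linalg.inv(np.array(d["T"]))
    n=int(2*half*ppm); j,i=np.meshgrid(np.arange(n),np.arange(n))
    X=cx+half-i/ppm; Y=cy+half-j/ppm
    P=np.stack([X,Y,np.full_like(X,z)],-1)@T[:3,:3].T+T[:3,3]
    u=P[...,0]/P[...,2]*K[0,0]+K[0,2]; v=P[...,1]/P[...,2]*K[1,1]+K[1,2]
    return u.astype(np.float32),v.astype(np.float32)
if __name__=="__main__":
    n=sys.argv[1]; cx,cy,half=map(float,sys.argv[2:5])
    d=dict(np.load(f"pics/{n}.npz"))
    ppm=600/(2*half)
    u,v=ortho(d,0.085,cx,cy,half,ppm)
    im=cv2.remap(d["img"],u,v,cv2.INTER_CUBIC)
    cv2.imwrite(f"pics/{n}_o{int(half*1000)}.png",im[:,:,::-1])
    uv,P=cloud(d); zi=np.zeros(d["range_z"].shape,np.float32); zi[uv[:,1],uv[:,0]]=P[:,2]
    zo=cv2.remap(zi,u,v,cv2.INTER_NEAREST)
    # hole: connected low region
    low=((zo<0.078)&(zo>0.03)).astype(np.uint8)
    nn,l,s,c=cv2.connectedComponentsWithStats(low)
    for k in range(1,nn):
        if s[k,4]>500:
            x=cx+half-c[k][1]/ppm; y=cy+half-c[k][0]/ppm
            cn=max(cv2.findContours((l==k).astype(np.uint8),cv2.RETR_EXTERNAL,cv2.CHAIN_APPROX_NONE)[0],key=len)
            (ex,ey),rad=cv2.minEnclosingCircle(cn); el=cv2.fitEllipse(cn)
            print("low blob centre",round(x,4),round(y,4),"area-dia mm",round(2000*np.sqrt(s[k,4]/np.pi)/ppm,1),"ell",round(cx+half-el[0][1]/ppm,4),round(cy+half-el[0][0]/ppm,4),np.round(np.array(el[1])/ppm*1000,1))
    lid=(P[:,2]>0.081)&(P[:,2]<0.089)&(abs(P[:,0]-cx)<0.2)&(abs(P[:,1]-cy)<0.15)
    rc=cv2.minAreaRect((P[lid,:2]*1000).astype(np.float32)); print("lid",np.round(rc[0],1),np.round(rc[1],1),rc[2])
    hd=(P[:,2]>0.102)&(P[:,2]<0.118)&(abs(P[:,0]-cx-0.09)<0.03)&(abs(P[:,1]-cy)<0.08)
    if hd.sum()>30:
        rc=cv2.minAreaRect((P[hd,:2]*1000).astype(np.float32)); print("handle",np.round(rc[0],1),np.round(rc[1],1),rc[2])
E
python3 ortho.py case1 0.605 0.16 0.075
```

```text
low blob centre 0.5695 0.1645 area-dia mm 38.7 ell 0.5695 0.1645 [38.  38.9]
lid [608.2 158.8] [156.2 185.3] 82.05294799804688
handle [666.  185.1] [22.   2.5] 87.70735168457031
```

View pics/case1_o75.png

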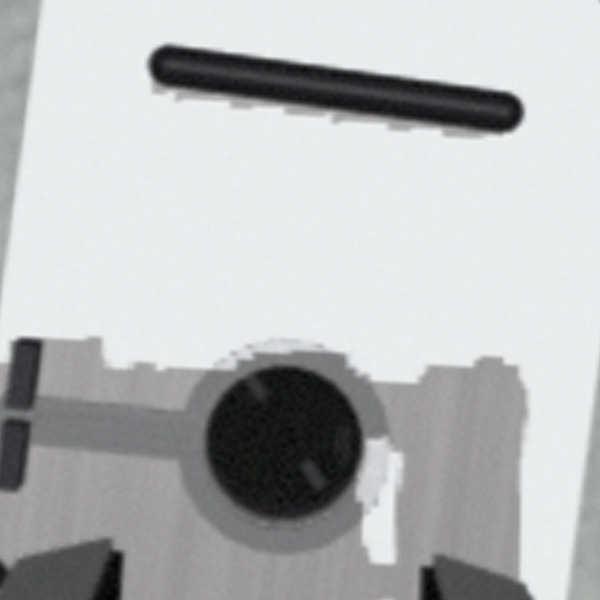

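```bash
for n in top0 side0; do echo $n; python3 ortho.py $n 0.605 0.16 0.075;done; python3 -c "
from h import *
st();plan([0.65,-0.1895,0.19],-10.8)"
```

```text
top0
low blob centre 0.5594 0.0893 area-dia mm 17.4 ell 0.5602 0.0894 [ 5.7 65.8]
low blob centre 0.5663 0.1658 area-dia mm 38.9 ell 0.5662 0.1657 [38.5 39.4]
lid [606.7 160.8] [155.3 184.9] 82.05097198486328
side0
low blob centre 0.6641 0.233 area-dia mm 13.3 ell 0.6663 0.2326 [ 5.5 48.2]
low blob centre 0.5689 0.167 area-dia mm 36.6 ell 0.569 0.167 [34.9 38.6]
lid [609.6 160.5] [157.  186.1] 81.86896514892578
t 4.65 [0.5901 0.1639 0.2599] [-89.97   0.   -92.98] F [-0.3 -0.2  0.3] M [-0.01 -0.01  0.05] w 0.0374
[[0.0648, 0.0129, 0.0145, -0.0, -0.0254, 0.0], [0.0663, 0.0129, 0.004, -0.0, -0.0254, 0.0], [0.066, 0.013, -0.0066, -0.0, -0.0254, 0.0], [0.0642, 0.0129, -0.017, -0.0, -0.0253, 0.0], [0.0606, 0.013, -0.0269, -0.0, -0.0254, 0.0], [0.0556, 0.0129, -0.0362, -0.0, -0.0253, 0.0], [0.0492, 0.013, -0.0446, -0.0, -0.0254, 0.0], [0.0414, 0.0129, -0.0518, -0.0, -0.0253, 0.0], [0.0327, 0.013, -0.0578, -0.0, -0.0254, 0.0001]]
end [ 0.65   -0.1895  0.19  ] [-8.999e+01  1.000e-02 -1.080e+01]
```

View pics/side0_o75.png

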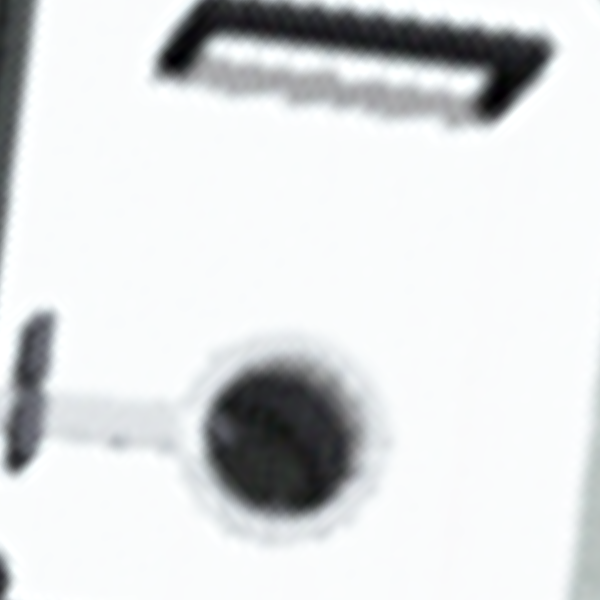

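Emit:
send_rows --pt "0.065 0.013 0.0145 0 -0.0254 0" --pt "0.066 0.013 0.004 0 -0.0254 0" --pt "0.066 0.013 -0.0066 0 -0.0254 0" --pt "0.064 0.013 -0.017 0 -0.0254 0" --pt "0.0606 0.013 -0.027 0 -0.0254 0" --pt "0.0556 0.013 -0.036 0 -0.0254 0" --pt "0.049 0.013 -0.0446 0 -0.0254 0" --pt "0.0414 0.013 -0.052 0 -0.0254 0" --pt "0.0327 0.013 -0.058 0 -0.0254 0" --pt "0 0 0 0 0 0"

```text
clock: 5.9
ee_pos: [0.6491, -0.1914, 0.1882]
tool_rot: [-90.0, 0.1, -10.8]
force: [0.8, 0.3, -0.2]
grip_width: 0.0373
```

```bash
python3 -c "
from h import *
d=shot('wrist','pre1');st();plan([0.6495,-0.1892,0.080],-10.7)"; python3 keys.py pre1
```

```text
t 5.95 [ 0.6493 -0.1896  0.1888] [-8.999e+01  4.000e-02 -1.085e+01] F [ 0.1 -0.6  0.2] M [ 0.02 -0.1   0.  ] w 0.0379
[[0.0001, 0.0907, 0.0004, -0.0, -0.0002, -0.0001], [0.0001, 0.0906, 0.0003, -0.0, -0.0002, -0.0]]
end [ 0.6495 -0.1892  0.08  ] [-8.999e+01  1.000e-02 -1.071e+01]
pre1
bow px [211. 242.] n 2244 1250 ztop 0.1203 rect c [ 573.1 -174.2] size [58.9 10.4] pca ang 77.7 mean [ 0.5738 -0.1734  0.1191]
bow px [111. 241.] n 2056 1157 ztop 0.1042 rect c [ 497.6 -162.3] size [59.2 10.8] pca ang 78.6 mean [ 0.4983 -0.1615  0.103 ]
bow px [323. 245.] n 1320 1221 ztop 0.1205 rect c [ 650.7 -191.2] size [59.6  9.9] pca ang 80.3 mean [ 0.6509 -0.19    0.1191]
rails rect [ 574.  -175.3] [ 68.3 230.2] 79.21549987792969 z 0.07550488840457203
```

View pics/pre1.png

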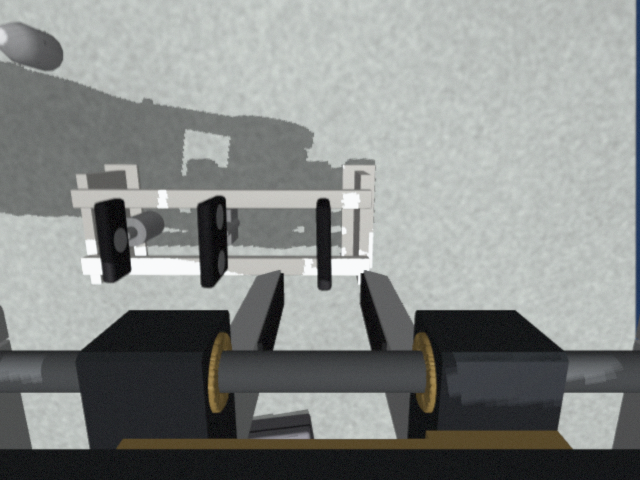

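Emit:
send_rows --pt "0.0 0.06 0.0003 0 0 0" --pt "0.0 0.06 0.0003 0 0 0" --pt "0 0.06 0.0003 0 0 0" --pt "0 0 0 0 0 0"

```text
clock: 6.45
ee_pos: [0.6489, -0.1864, 0.0793]
tool_rot: [-90.0, 0.2, -10.7]
force: [0.2, 0.4, 0.8]
grip_width: 0.0377
```

Emit:
send_rows --pt "0 0 0 0 0 0" --pt "0 0 0 0 0 0" --pt "0 0 0 0 0 0" --pt "0 0 0 0 0 0" --jaw 0

```text
clock: 6.95
ee_pos: [0.6504, -0.1876, 0.0823]
tool_rot: [-90.0, -0.1, -10.7]
force: [-0.7, 0.9, 7.0]
grip_width: 0.0099
```

```bash
python3 -c "
from h import *
st()"
```

```text
t 6.95 [ 0.6504 -0.1876  0.0823] [-9.001e+01 -8.000e-02 -1.068e+01] F [-0.7  0.9  7. ] M [ 0.11  0.21 -0.03] w 0.0099
```

Emit:
send_rows --pt "0 -0.03 0 0 0 0" --pt "0 -0.08 0 0 0 0" --pt "0 -0.08 0 0 0 0" --pt "0 0 0 0 0 0"

```text
clock: 7.45
ee_pos: [0.6514, -0.1879, 0.2009]
tool_rot: [-90.1, -0.4, -10.7]
force: [-0.0, -0.6, -0.4]
grip_width: 0.0098
```

```bash
python3 -c "
from h import *
shot('wrist','held1');st();plan([0.5682,0.1658,0.20],-95)"
```

```text
t 7.5 [ 0.6506 -0.1877  0.1976] [-90.03  -0.2  -10.68] F [ 0.2  0.  -1.5] M [-0.07 -0.1   0.01] w 0.0097
[[-0.0271, -0.0006, 0.0615, -0.0, 0.026, 0.0001], [-0.0368, -0.0005, 0.0563, -0.0, 0.026, 0.0], [-0.0454, -0.0005, 0.0495, -0.0, 0.026, 0.0001], [-0.0529, -0.0005, 0.0415, -0.0, 0.026, 0.0], [-0.0589, -0.0005, 0.0323, -0.0001, 0.026, 0.0], [-0.0634, -0.0005, 0.0223, -0.0001, 0.0261, 0.0001], [-0.0662, -0.0005, 0.0117, -0.0, 0.026, 0.0], [-0.0672, -0.0006, 0.0008, -0.0001, 0.0261, 0.0001], [-0.0664, -0.0005, -0.0102, -0.0, 0.026, 0.0]]
end [0.5682 0.1658 0.2   ] [-8.999e+01 -1.000e-02 -9.499e+01]
```

View pics/held1.png

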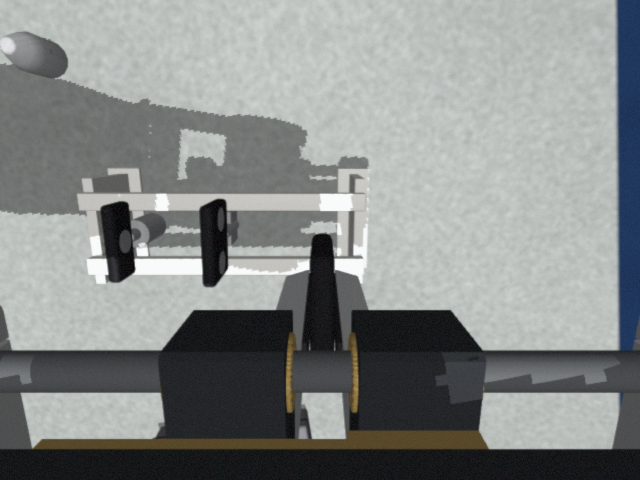

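```bash
cat > held.py <<'E'
from h import *
def held(name,p,rot):
    d=dict(np.load(f"pics/{name}.npz")); uv,P=cloud(d)
    R=Rn.from_euler("xyz",rot,degrees=True); Q=R.inv().apply(P-np.array(p))
    m=(abs(Q[:,0])<0.012)&(Q[:,1]>-0.06)&(Q[:,1]<0.012)&(Q[:,2]>0.012)&(Q[:,2]<0.05)
    Q=Q[m];print("n",len(Q),"y range",np.percentile(Q[:,1],[1,99]).round(4))
    f=Q[Q[:,2]>np.percentile(Q[:,2],98)-0.004]
    print("front z pct",np.percentile(Q[:,2],[90,98,99.5,100]).round(4))
    for y in np.arange(-0.045,0.012,0.004):
        s=Q[(Q[:,1]>=y)&(Q[:,1]<y+0.004)]
        if len(s)>5: print(round(y,3),len(s),"zmax",s[:,2].max().round(4),"x",np.percentile(s[s[:,2]>s[:,2].max()-0.003][:,0],[0,50,100]).round(4))
if __name__=="__main__":
    a=sys.argv; held(a[1],list(map(float,a[2:5])),list(map(float,a[5:8])))
E
python3 held.py held1 0.6506 -0.1877 0.1976 -90.03 -0.2 -10.68
```

```text
n 1339 y range [-0.0417 -0.0015]
front z pct [0.0263 0.0265 0.0267 0.0269]
-0.045 82 zmax 0.0246 x [-0.0014  0.0009  0.0036]
-0.041 803 zmax 0.0267 x [-0.0034  0.0009  0.0056]
-0.037 71 zmax 0.0265 x [-0.0039  0.0009  0.0057]
-0.033 56 zmax 0.0267 x [-0.0036  0.0013  0.0059]
-0.029 56 zmax 0.0269 x [-0.0033  0.0009  0.0056]
-0.025 52 zmax 0.0268 x [-0.0034  0.001   0.0057]
-0.021 45 zmax 0.0267 x [-0.0035  0.0014  0.0058]
-0.017 46 zmax 0.0267 x [-0.0036  0.0005  0.006 ]
-0.013 40 zmax 0.0267 x [-0.0032  0.0014  0.0056]
-0.009 41 zmax 0.0267 x [-0.0033  0.001   0.0057]
-0.005 38 zmax 0.0267 x [-0.0034  0.001   0.0058]
-0.001 9 zmax 0.0263 x [-0.0024  0.0034  0.0059]
```

Emit:
send_rows --pt "-0.0271 0 0.062 0 0.026 0" --pt "-0.0368 0 0.057 0 0.026 0" --pt "-0.045 0 0.05 0 0.026 0" --pt "-0.053 0 0.042 0 0.026 0" --pt "-0.059 0 0.033 0 0.026 0" --pt "-0.063 0 0.023 0 0.026 0" --pt "-0.066 0 0.0125 0 0.026 0" --pt "-0.067 0 0.0015 0 0.026 0" --pt "-0.066 0 -0.009 0 0.026 0" --pt "0 0 0 0 0 0"

```text
clock: 8.75
ee_pos: [0.5696, 0.1693, 0.1941]
tool_rot: [-90.1, -0.0, -94.8]
force: [0.8, 0.6, -1.0]
grip_width: 0.01
```

```bash
python3 -c "
from h import *
shot('side','ins1s');d=shot('wrist','ins1');st();plan([0.5725,0.1653,0.15],-95,1)"
```

```text
t 8.85 [0.5704 0.1671 0.1944] [-9.009e+01 -4.000e-02 -9.477e+01] F [ 0.3  0.2 -1.3] M [-0.02 -0.07 -0.04] w 0.0098
[[0.0026, 0.074, 0.0039, 0.0002, 0.0006, 0.0001]]
end [0.5725 0.1653 0.15  ] [-90.02  -0.   -94.98]
```

View pics/ins1s.png

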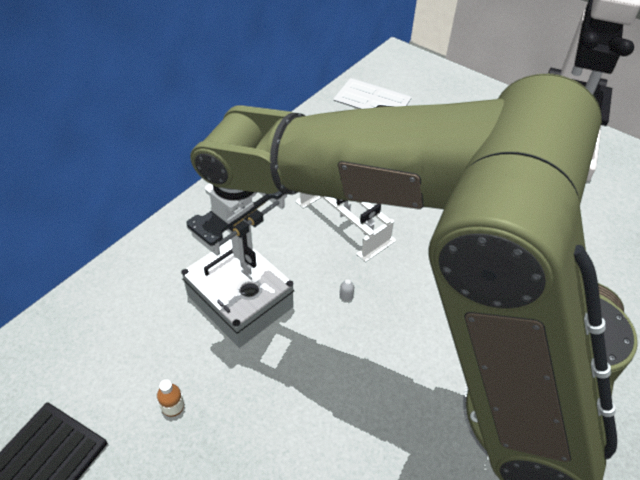

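View pics/ins1.png

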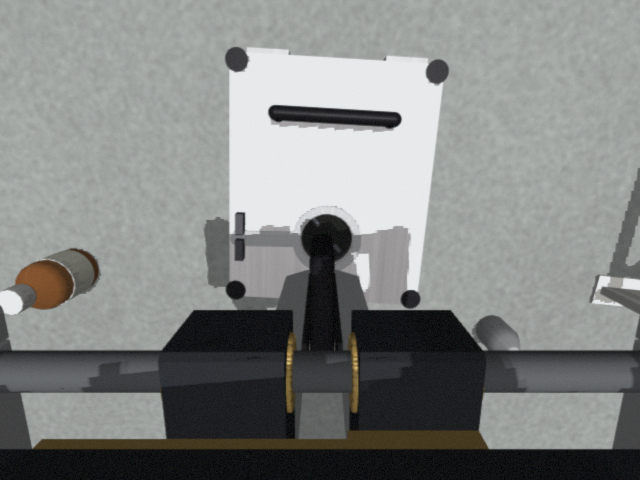

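```bash
python3 held.py ins1 0.5704 0.1671 0.1944 -90.09 -0.04 -94.77 | head -6
python3 - <<'E'
from h import *
from ortho import ortho
from scipy.optimize import least_squares
for n in ["case1","ins1"]:
    d=dict(np.load(f"pics/{n}.npz"))
    u,v=ortho(d,0.085,0.57,0.165,0.04,5000)
    g=cv2.remap(cv2.cvtColor(d["img"],cv2.COLOR_RGB2GRAY),u,v,cv2.INTER_CUBIC)
    uv,P=cloud(d); zi=np.zeros(d["range_z"].shape,np.float32); zi[uv[:,1],uv[:,0]]=P[:,2]
    zo=cv2.remap(zi,u,v,cv2.INTER_NEAREST)
    low=((zo<0.075)&(zo>0.04)).astype(np.uint8); lid=((zo>0.08)&(zo<0.09)).astype(np.uint8)
    k=np.ones((7,7),np.uint8)
    e=cv2.dilate(low,k)&cv2.dilate(lid,k)
    i,j=np.nonzero(e); x=0.57+0.04-i/5000; y=0.165+0.04-j/5000
    f=lambda q:np.hypot(x-q[0],y-q[1])-0.0195
    q=least_squares(f,[0.57,0.165],loss="soft_l1",f_scale=0.0005).x
    res=f(q);m=abs(res)<0.0015
    q=least_squares(lambda q:np.hypot(x[m]-q[0],y[m]-q[1])-q[2],[*q,0.0195]).x
    print(n,q.round(4),m.sum(),len(x))
E
```

```text
n 1362 y range [-0.038  0.002]
front z pct [0.0267 0.0269 0.027  0.0273]
-0.041 269 zmax 0.0264 x [-0.0034 -0.0009  0.0028]
-0.037 656 zmax 0.027 x [-0.005  -0.0003  0.004 ]
-0.033 67 zmax 0.027 x [-0.0052 -0.0009  0.0041]
-0.029 54 zmax 0.0271 x [-0.0053 -0.0003  0.0043]
case1 [0.5695 0.1645 0.0194] 4694 4704
ins1 [0.5693 0.1645 0.0194] 3917 3919
```

Emit:
send_rows --pt "0.0029 0.037 0.0039 0 0.0006 0" --pt "0 0.037 0 0 0 0" --pt "0 0 0 0 0 0" --pt "0 0 0 0 0 0" --pt "0 0 0 0 0 0"

```text
clock: 9.48
ee_pos: [0.5733, 0.1652, 0.1518]
tool_rot: [-89.9, 0.0, -95.1]
force: [-0.3, -0.1, -0.4]
grip_width: 0.0098
```

```bash
cat > rel.py <<'E'
from h import *
from ortho import ortho
from scipy.optimize import least_squares
def rel(name):
    p0,R0,s0=pose(); d=shot('wrist',name); p1,R1,s1=pose()
    print("before",p0.round(4),"after",p1.round(4),np.array(s1["tool_rot"]).round(2))
    u,v=ortho(d,0.085,0.57,0.165,0.04,5000)
    uv,P=cloud(d); zi=np.zeros(d["range_z"].shape,np.float32); zi[uv[:,1],uv[:,0]]=P[:,2]
    zo=cv2.remap(zi,u,v,cv2.INTER_NEAREST)
    low=((zo<0.075)&(zo>0.04)).astype(np.uint8); lid=((zo>0.08)&(zo<0.09)).astype(np.uint8)
    k=np.ones((7,7),np.uint8); e=cv2.dilate(low,k)&cv2.dilate(lid,k)
    i,j=np.nonzero(e)
    h=None
    if len(i)>300:
        x=0.61-i/5000; y=0.205-j/5000
        h=least_squares(lambda q:np.hypot(x-q[0],y-q[1])-0.0194,[0.57,0.165],loss="soft_l1",f_scale=0.0005).x
        print("hole",h.round(4),len(i))
    # camera-derived tool frame
    Q=R1.inv().apply(P-p1)
    m=(abs(Q[:,0])<0.014)&(Q[:,1]>-0.036)&(Q[:,1]<-0.004)&(Q[:,2]>0.018)&(Q[:,2]<0.05)
    q=Q[m]; zm=np.percentile(q[:,2],99); f=q[q[:,2]>zm-0.003]; xc=(f[:,0].min()+f[:,0].max())/2
    mt=(abs(Q[:,0])<0.014)&(Q[:,1]>-0.046)&(Q[:,1]<-0.03)&(Q[:,2]>0.012)&(Q[:,2]<0.025)
    print("key tool-frame x",xc.round(4),"front z",zm.round(4),"top y",np.median(Q[mt][:,1]).round(4))
    kc=p1+R1.apply([xc,0,zm-0.030]); print("key centre",kc.round(4))
    if h is not None: print("TCP target",(p1[:2]+h-kc[:2]).round(4))
if __name__=="__main__": rel(sys.argv[1]); st()
E
python3 rel.py ins2
```

```text
before [0.5733 0.1652 0.1518] after [0.5732 0.1652 0.1517] [-8.993e+01  2.000e-02 -9.513e+01]
hole [0.5693 0.1644] 3288
key tool-frame x 0.0003 front z 0.0275 top y -0.037
key centre [0.5707 0.1651 0.1517]
TCP target [0.5718 0.1645]
t 9.53 [0.5732 0.1652 0.1517] [-8.993e+01  2.000e-02 -9.513e+01] F [ 0.5 -1.1 -0.5] M [ 0.05  0.03 -0.03] w 0.0095
```

Emit:
send_rows --pt "0.001 0.01 -0.0019 0 0 0" --pt "0 0.03 0 0 0 0" --pt "0 0.03 0 0 0 0" --pt "0 0.012 0 0 0 0" --pt "0 0 0 0 0 0"

```text
clock: 10.15
ee_pos: [0.5715, 0.1648, 0.1009]
tool_rot: [-90.1, -0.0, -95.1]
force: [0.8, -0.2, -0.5]
grip_width: 0.0094
```

```bash
python3 -c "
from h import *
st()"
```

```text
t 10.15 [0.5715 0.1648 0.1009] [-9.006e+01 -2.000e-02 -9.513e+01] F [ 0.8 -0.2 -0.5] M [-0.02 -0.    0.03] w 0.0094
```

Inside the hole without contact. Creep down.

Emit:
send_rows --pt "0 0.004 0 0 0 0" --pt "0 0.004 0 0 0 0" --pt "0 0.003 0 0 0 0" --pt "0 0 0 0 0 0"

```text
clock: 10.65
ee_pos: [0.5717, 0.1648, 0.095]
tool_rot: [-90.0, -0.0, -95.1]
force: [-0.2, 0.0, -0.8]
grip_width: 0.01
```

```bash
python3 -c "
from h import *
st()"
```

```text
t 10.65 [0.5717 0.1648 0.095 ] [-90.01  -0.   -95.13] F [-0.2  0.  -0.8] M [-0.01 -0.01  0.03] w 0.01
```

Emit:
send_rows --pt "0 0.003 0 0 0 0" --pt "0 0.003 0 0 0 0" --pt "0 0 0 0 0 0"

```text
clock: 11.02
ee_pos: [0.5718, 0.1649, 0.0923]
tool_rot: [-90.0, 0.0, -95.1]
force: [-4.3, -0.8, 8.6]
grip_width: 0.0098
```

```bash
python3 -c "
from h import *
st()"
```

```text
t 11.03 [0.5718 0.1649 0.0923] [-8.997e+01  1.000e-02 -9.513e+01] F [-4.3 -0.8  8.6] M [-0.17  0.86 -0.01] w 0.0098
```

Emit:
send_rows --pt "0 0.0 -0.0015 0 0 0" --pt "0 0.001 0 0 0 0" --pt "0 0 0 0 0 0"

```text
clock: 11.4
ee_pos: [0.5717, 0.1649, 0.0923]
tool_rot: [-89.9, 0.0, -95.1]
force: [-0.5, -1.1, 10.8]
grip_width: 0.0101
```

```bash
python3 rel.py ins3
```

```text
before [0.5717 0.1649 0.0923] after [0.5717 0.1649 0.0923] [-8.985e+01  3.000e-02 -9.513e+01]
hole [0.5693 0.1643] 1634
key tool-frame x 0.0003 front z 0.0274 top y -0.0369
key centre [0.569  0.1649 0.0923]
TCP target [0.5719 0.1644]
t 11.45 [0.5717 0.1649 0.0923] [-8.985e+01  3.000e-02 -9.513e+01] F [-0.3 -1.3 10.6] M [-0.25  0.32 -0.02] w 0.0097
```

View pics/ins3.png

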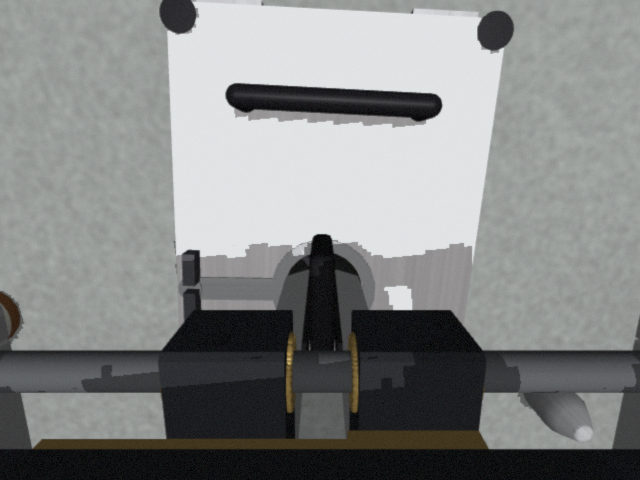

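Emit:
send_rows --pt "-0.0005 -0.0008 0 0 -0.0167 0" --pt "-0.0005 0 0 0 -0.0167 0" --pt "-0.0005 0 0 0 -0.0167 0" --pt "0 0 0 0 0 0"

```text
clock: 11.95
ee_pos: [0.5716, 0.1657, 0.0923]
tool_rot: [-89.9, -0.0, -77.0]
force: [1.4, -2.3, 7.2]
grip_width: 0.0099
```

```bash
python3 -c "
from h import *
st()"
```

```text
t 11.95 [0.5716 0.1657 0.0923] [-8.988e+01 -3.000e-02 -7.701e+01] F [ 1.4 -2.3  7.2] M [-0.61 -0.13 -0.07] w 0.0099
```

Emit:
send_rows --pt "-0.0003 0 0 0 -0.0083 0" --pt "0 0 0 0 0 0"

```text
clock: 12.2
ee_pos: [0.5715, 0.1658, 0.0923]
tool_rot: [-89.9, -0.0, -74.1]
force: [1.3, -1.7, 7.4]
grip_width: 0.0098
```

```bash
python3 -c "
from h import *
st()"
```

```text
t 12.2 [0.5715 0.1658 0.0923] [-8.988e+01 -3.000e-02 -7.408e+01] F [ 1.3 -1.7  7.4] M [-0.59 -0.14 -0.16] w 0.0098
```

Emit:
send_rows --pt "-0.0003 0 0 0 -0.0083 0" --pt "0 0 0 0 0 0"

```text
clock: 12.45
ee_pos: [0.5715, 0.166, 0.0923]
tool_rot: [-89.9, -0.0, -71.1]
force: [1.7, -2.0, 7.6]
grip_width: 0.01
```

```bash
python3 -c "
from h import *
st()"
```

```text
t 12.45 [0.5715 0.166  0.0923] [-8.987e+01 -4.000e-02 -7.111e+01] F [ 1.7 -2.   7.6] M [-0.58 -0.24 -0.33] w 0.01
```

Emit:
send_rows --pt "-0.0002 0 0 0 -0.0056 0" --pt "0 0 0 0 0 0"

```text
clock: 12.7
ee_pos: [0.5715, 0.1661, 0.0923]
tool_rot: [-89.9, -0.0, -69.1]
force: [0.5, -3.0, 6.6]
grip_width: 0.0096
```

```bash
python3 -c "
from h import *
shot('wrist','turn1');st()"
```

```text
t 12.75 [0.5715 0.166  0.0923] [-8.987e+01 -4.000e-02 -6.914e+01] F [ 2.1 -2.   6.2] M [-0.55 -0.24 -0.5 ] w 0.0098
```

View pics/turn1.png

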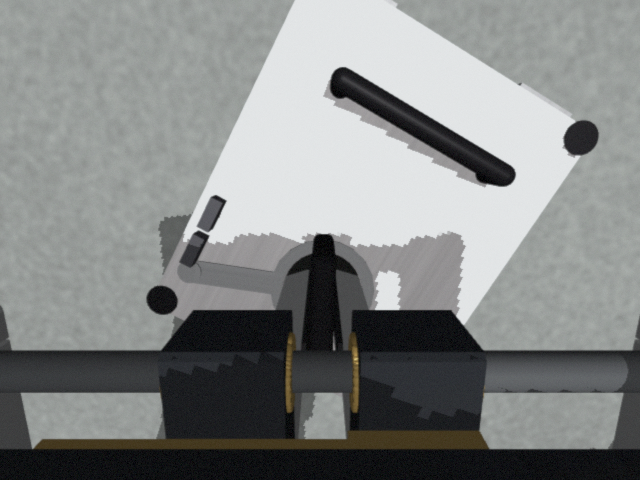

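```bash
python3 ortho.py turn1 0.58 0.175 0.075 | head -2
```

```text
low blob centre 0.5845 0.1581 area-dia mm 9.0 ell 0.5845 0.1585 [ 6.2 14.7]
low blob centre 0.5769 0.1789 area-dia mm 9.9 ell 0.5768 0.1785 [ 8.1 15.5]
```

View pics/turn1_o75.png

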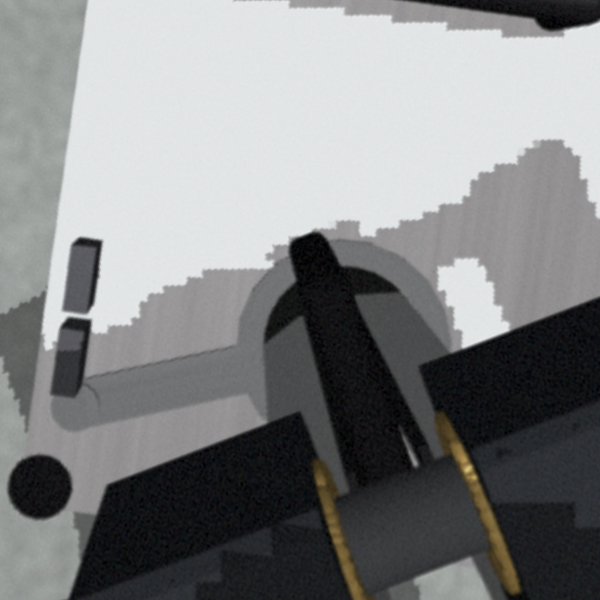

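Emit:
send_rows --pt "-0.0003 0 0 0 -0.0083 0" --pt "0 0 0 0 0 0"

```text
clock: 13.0
ee_pos: [0.5715, 0.1662, 0.0923]
tool_rot: [-89.9, -0.1, -66.1]
force: [1.3, -2.6, 7.0]
grip_width: 0.0105
```

```bash
python3 -c "
from h import *
shot('wrist','turn2');st()"; python3 ortho.py turn2 0.58 0.175 0.075 | head -2
```

```text
t 13.05 [0.5715 0.1662 0.0923] [-8.987e+01 -5.000e-02 -6.617e+01] F [ 1.8 -2.3  6.6] M [-0.61 -0.31 -0.65] w 0.0103
low blob centre 0.5849 0.1583 area-dia mm 8.3 ell 0.5848 0.1586 [ 5.8 13.5]
low blob centre 0.5764 0.1785 area-dia mm 10.7 ell 0.5699 0.1774 [12.  25.8]
```

View pics/turn2_o75.png

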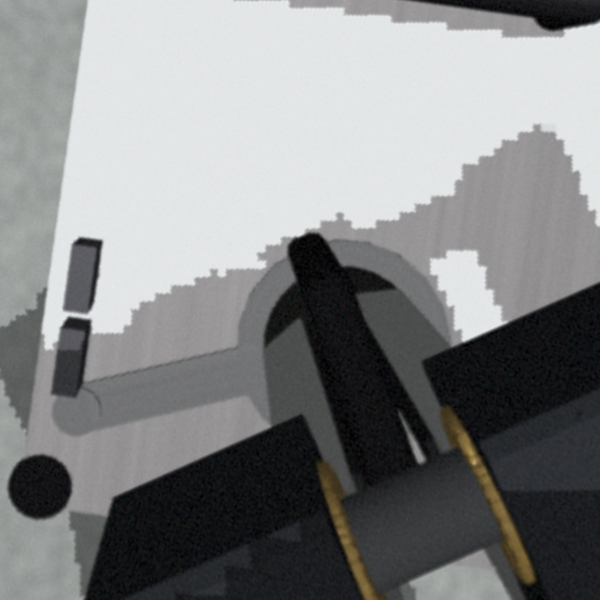

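Emit:
send_rows --pt "0.0005 0 0 0 0.0167 0" --pt "0.0005 0 0 0 0.0167 0" --pt "0.0005 0 0 0 0.0167 0" --pt "0.0005 0 0 0 0.0167 0" --pt "0.0005 0 0 0 0.0167 0" --pt "0.0003 0 0 0 0.01 0" --pt "0 0 0 0 0 0"

```text
clock: 13.92
ee_pos: [0.5715, 0.1644, 0.0923]
tool_rot: [-89.9, -0.0, -99.8]
force: [0.7, -3.0, 8.1]
grip_width: 0.0096
```

```bash
python3 -c "
from h import *
shot('wrist','turn3');st()"; python3 ortho.py turn3 0.58 0.175 0.075 | head -2
```

```text
t 13.97 [0.5715 0.1644 0.0923] [-8.990e+01 -1.000e-02 -9.979e+01] F [ 0.2 -2.9  8.9] M [-0.83  0.25  0.04] w 0.0099
low blob centre 0.583 0.1734 area-dia mm 9.3 ell 0.583 0.1732 [ 6.5 14.7]
low blob centre 0.5792 0.1514 area-dia mm 9.9 ell 0.5786 0.1517 [ 8.2 15.8]
```

View pics/turn3_o75.png

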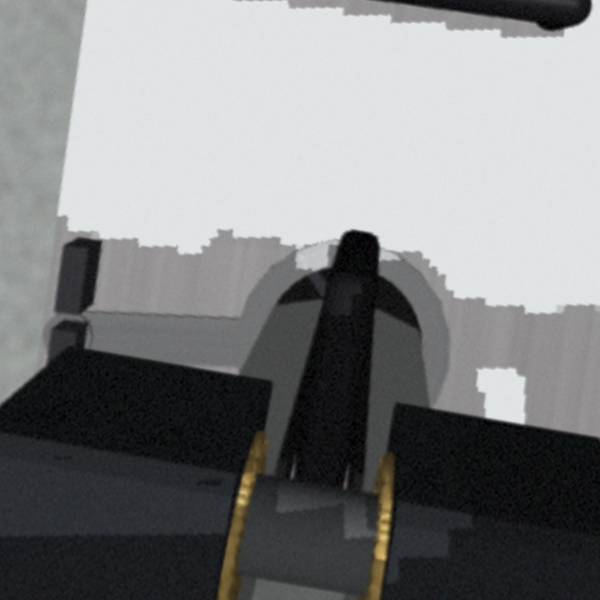

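Emit:
send_rows --pt "0.0004 0 0 0 0.0111 0" --pt "0 0 0 0 0 0" --pt "-0.0005 0 0 0 -0.0153 0" --pt "0 0 0 0 0 0"

```text
clock: 14.48
ee_pos: [0.5715, 0.1649, 0.0923]
tool_rot: [-89.9, 0.0, -98.2]
force: [-0.1, -0.5, 7.3]
grip_width: 0.01
```

```bash
python3 -c "
from h import *
st()"
```

```text
t 14.47 [0.5715 0.1649 0.0923] [-8.990e+01  3.000e-02 -9.818e+01] F [-0.1 -0.5  7.3] M [-0.13  0.21  0.07] w 0.01
```

Emit:
send_rows --pt "0 -0.008 0 0 0 0" --pt "0 -0.008 0 0 0 0" --pt "0 0 0 0 0 0"

```text
clock: 14.85
ee_pos: [0.571, 0.1649, 0.1013]
tool_rot: [-90.0, 0.0, -98.3]
force: [0.7, 0.3, -1.1]
grip_width: 0.0095
```

```bash
python3 -c "
from h import *
st()"
```

```text
t 14.85 [0.571  0.1649 0.1013] [-8.997e+01  1.000e-02 -9.827e+01] F [ 0.7  0.3 -1.1] M [ 0.04  0.01 -0.  ] w 0.0095
```

Emit:
send_rows --pt "0 -0.06 0 0 0 0" --pt "0 -0.1 0 0 0 0"

```text
clock: 15.1
ee_pos: [0.57, 0.1647, 0.1962]
tool_rot: [-90.2, -0.1, -98.3]
force: [0.4, 0.2, -0.3]
grip_width: 0.0098
```

```bash
python3 -c "
from h import *
shot('wrist','up1')
st();plan([0.65,-0.186,0.20],-10.8)"; python3 ortho.py up1 0.58 0.175 0.075
```

```text
t 15.15 [0.5727 0.1653 0.2063] [-89.52   0.18 -98.26] F [0.3 0.8 7.4] M [ 0.04 -0.14 -0.03] w 0.0098
[[0.0561, 0.001, 0.0212, -0.0001, -0.0243, 0.0001], [0.0587, 0.001, 0.0124, -0.0002, -0.0243, 0.0001], [0.0599, 0.001, 0.0033, -0.0002, -0.0243, 0.0001], [0.0597, 0.0009, -0.0058, -0.0001, -0.0243, 0.0], [0.0581, 0.0009, -0.0149, -0.0002, -0.0243, 0.0001], [0.0551, 0.0009, -0.0235, -0.0001, -0.0243, 0.0], [0.0509, 0.0009, -0.0316, -0.0002, -0.0243, 0.0001], [0.0455, 0.001, -0.039, -0.0001, -0.0243, 0.0], [0.0391, 0.001, -0.0455, -0.0002, -0.0243, 0.0001], [0.0317, 0.001, -0.0508, -0.0001, -0.0242, 0.0]]
end [ 0.65  -0.186  0.2  ] [-89.99  -0.   -10.82]
low blob centre 0.5732 0.1638 area-dia mm 31.9 ell 0.5704 0.1643 [36.3 37.7]
lid [608.2 158.9] [155.8 185.9] 81.92073059082031
handle [657.8 152. ] [88.9  9.9] 82.13032531738281
```

View pics/up1_o75.png

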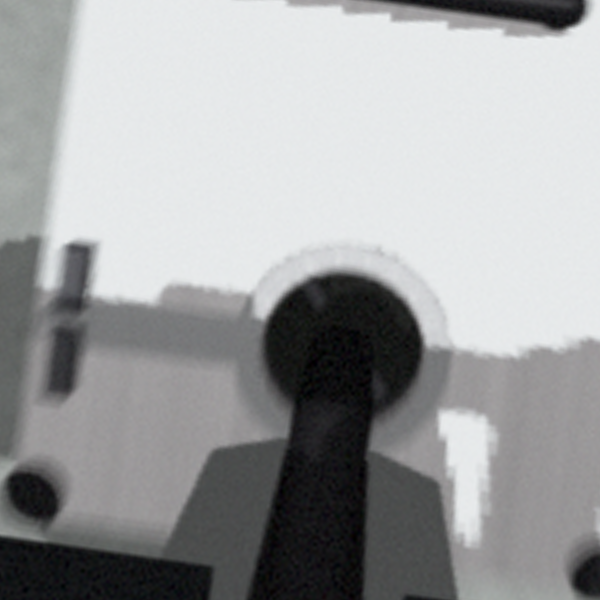

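Emit:
send_rows --pt "0.056 0.001 0.021 0 -0.0243 0" --pt "0.059 0.001 0.0124 0 -0.0243 0" --pt "0.06 0.001 0.0033 0 -0.0243 0" --pt "0.06 0.001 -0.006 0 -0.0243 0" --pt "0.058 0.001 -0.015 0 -0.0243 0" --pt "0.055 0.001 -0.0235 0 -0.0243 0" --pt "0.051 0.001 -0.0316 0 -0.0243 0" --pt "0.0455 0.001 -0.039 0 -0.0243 0" --pt "0.039 0.001 -0.0455 0 -0.0243 0" --pt "0.032 0.001 -0.051 0 -0.0243 0"

```text
clock: 16.4
ee_pos: [0.6481, -0.1881, 0.1905]
tool_rot: [-90.0, 0.0, -10.5]
force: [0.9, 0.4, -1.3]
grip_width: 0.0097
```

Emit:
send_rows --pt "0 0 0 0 0 0"

```text
clock: 16.52
ee_pos: [0.6478, -0.189, 0.1899]
tool_rot: [-90.0, 0.0, -10.9]
force: [0.7, 1.0, -1.0]
grip_width: 0.0102
```

```bash
python3 rel.py back1; python3 -c "
from h import *
plan([0.65,-0.186,0.095],-10.8)"; python3 keys.py back1
```

```text
before [ 0.6478 -0.189   0.1899] after [ 0.6478 -0.1876  0.1901] [-8.999e+01  5.000e-02 -1.095e+01]
key tool-frame x 0.0007 front z 0.0253 top y -0.0364
key centre [ 0.6475 -0.1923  0.1901]
t 16.57 [ 0.6478 -0.1876  0.1901] [-8.999e+01  5.000e-02 -1.095e+01] F [ 0.5  0.1 -0.8] M [-0.07 -0.11 -0.03] w 0.0097
[[0.0016, 0.0793, 0.0016, -0.0, -0.0002, -0.0001], [0.0016, 0.0792, 0.0016, -0.0, -0.0002, -0.0]]
end [ 0.65  -0.186  0.095] [-8.999e+01  1.000e-02 -1.081e+01]
back1
bow px [214. 244.] n 2183 1220 ztop 0.1203 rect c [ 573.1 -174.3] size [59.2 10.3] pca ang 77.7 mean [ 0.5738 -0.1733  0.1191]
bow px [114. 243.] n 2015 1138 ztop 0.1043 rect c [ 497.5 -162.1] size [58.9 10.6] pca ang 78.6 mean [ 0.4984 -0.1612  0.103 ]
rails rect [ 573.9 -175.2] [ 68.5 230.6] 79.10609436035156 z 0.07547628900562359
```

View pics/back1.png

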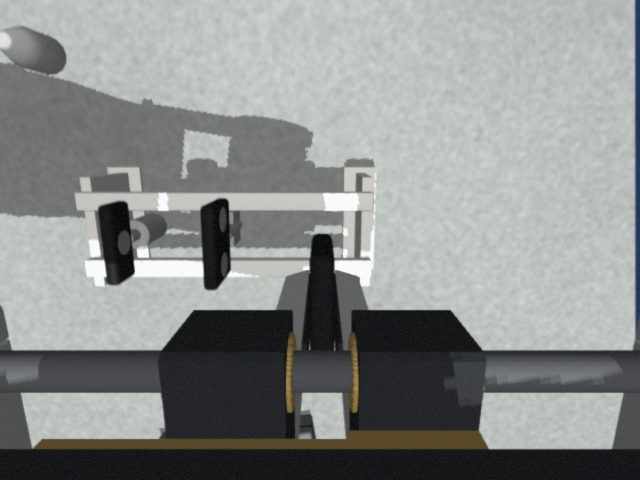

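Emit:
send_rows --pt "0.0032 0.01 0.0032 0 0 0" --pt "0 0.06 0 0 0 0" --pt "0 0.07 0 0 0 0" --pt "0 0.03 0 0 0 0" --pt "0 0 0 0 0 0"

```text
clock: 17.2
ee_pos: [0.6501, -0.1847, 0.0884]
tool_rot: [-90.0, 0.1, -10.8]
force: [0.3, 0.2, -0.9]
grip_width: 0.0098
```

```bash
python3 -c "
from h import *
st()"
```

```text
t 17.2 [ 0.6501 -0.1847  0.0884] [-89.99   0.09 -10.77] F [ 0.3  0.2 -0.9] M [-0.08 -0.11  0.01] w 0.0098
```

Emit:
send_rows --pt "0 0.006 -0.001 0 0 0" --pt "0 0.004 0 0 0 0" --pt "0 0 0 0 0 0"

```text
clock: 17.58
ee_pos: [0.6503, -0.1861, 0.0834]
tool_rot: [-90.0, -0.0, -10.8]
force: [0.2, -0.5, -0.8]
grip_width: 0.0097
```

```bash
python3 -c "
from h import *
st()"
```

```text
t 17.57 [ 0.6503 -0.1861  0.0834] [-9.001e+01 -3.000e-02 -1.079e+01] F [ 0.2 -0.5 -0.8] M [-0.05 -0.05 -0.04] w 0.0097
```

Emit:
send_rows --pt "0 0.003 0 0 0 0" --pt "0 0.001 0 0 0 0" --pt "0 0 0 0 0 0"

```text
clock: 17.95
ee_pos: [0.6504, -0.1861, 0.0823]
tool_rot: [-90.0, -0.1, -10.8]
force: [-5.6, 1.4, 11.2]
grip_width: 0.0099
```

Emit:
send_rows --pt "0 0 0 0 0 0" --pt "0 0 0 0 0 0" --pt "0 0 0 0 0 0" --jaw 0.4

```text
clock: 18.32
ee_pos: [0.6501, -0.186, 0.0803]
tool_rot: [-90.0, 0.0, -10.8]
force: [-0.3, -0.4, 0.5]
grip_width: 0.0357
```

Emit:
send_rows --pt "0 -0.03 0 0 0 0" --pt "0 -0.07 0 0 0 0" --pt "0 -0.08 0 0 0 0" --pt "0 0 0 0 0 0"

```text
clock: 18.82
ee_pos: [0.6516, -0.1864, 0.1944]
tool_rot: [-90.1, -0.5, -10.8]
force: [-0.6, 1.0, -0.3]
grip_width: 0.0375
```

```bash
python3 -c "
from h import *
shot('wrist','placed1');st();plan([0.5725,-0.1725,0.19],-11.5)"; python3 keys.py placed1
```

```text
t 18.88 [ 0.6507 -0.1862  0.1914] [-90.03  -0.23 -10.78] F [-0.6  0.2 -0.1] M [-0.04 -0.08  0.02] w 0.0381
[[-0.0662, 0.0009, -0.001, 0.0, 0.001, 0.0003], [-0.0662, 0.0009, -0.0014, 0.0001, 0.001, 0.0003]]
end [ 0.5725 -0.1725  0.19  ] [-9.00e+01 -2.00e-02 -1.15e+01]
placed1
bow px [210. 247.] n 2119 1183 ztop 0.1203 rect c [ 573.1 -174.2] size [59.4 10.4] pca ang 77.6 mean [ 0.5738 -0.1735  0.1191]
bow px [319. 248.] n 1242 1145 ztop 0.1205 rect c [ 650.3 -189.2] size [58.8  9.6] pca ang 78.9 mean [ 0.6503 -0.1881  0.1191]
bow px [112. 246.] n 1957 1106 ztop 0.1042 rect c [ 497.7 -162.1] size [59.2 10.8] pca ang 78.7 mean [ 0.4983 -0.1613  0.103 ]
rails rect [ 573.8 -175.4] [ 68.7 230.1] 79.17279815673828 z 0.07546739422884985
```

View pics/placed1.png

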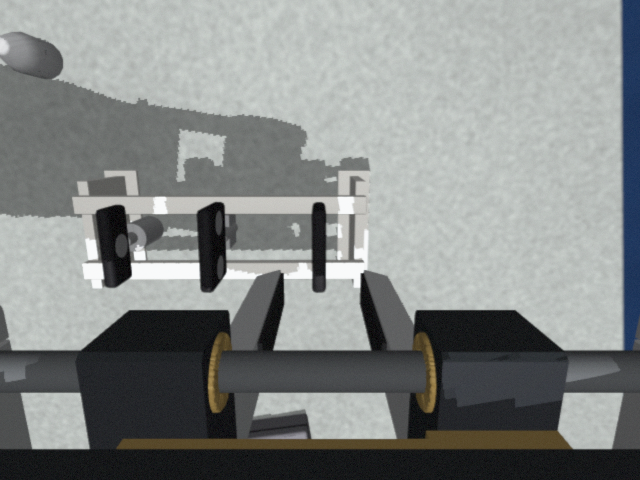

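Emit:
send_rows --pt "-0.066 0.001 -0.002 0 0.0018 0" --pt "-0.066 0.001 -0.0025 0 0.0018 0" --pt "0 0.04 0 0 0 0" --pt "0 0.08 0 0 0 0" --pt "0 0.05 0 0 0 0" --pt "0 0.014 0 0 0 0" --pt "0 0 0 0 0 0"

```text
clock: 19.75
ee_pos: [0.5719, -0.1734, 0.0771]
tool_rot: [-90.0, 0.0, -12.1]
force: [0.8, -0.2, 0.1]
grip_width: 0.0375
```

```bash
python3 -c "
from h import *
st();plan([0.5728,-0.174,0.0805],-12,1)"
```

```text
t 19.75 [ 0.5719 -0.1734  0.0771] [-9.000e+01  2.000e-02 -1.208e+01] F [ 0.8 -0.2  0.1] M [-0.05 -0.08  0.03] w 0.0375
[[0.0016, -0.0057, -0.0007, -0.0, -0.0002, -0.0001]]
end [ 0.5728 -0.174   0.0805] [-9.000e+01 -1.000e-02 -1.201e+01]
```

Emit:
send_rows --pt "0.0016 -0.008 -0.001 0 0 0" --pt "0 0 0 0 0 0"

```text
clock: 20.0
ee_pos: [0.5734, -0.1744, 0.0834]
tool_rot: [-90.0, -0.1, -12.1]
force: [0.1, -0.4, 0.2]
grip_width: 0.0377
```

Emit:
send_rows --pt "0 0 0 0 0 0" --pt "0 0 0 0 0 0" --pt "0 0 0 0 0 0" --pt "0 0 0 0 0 0" --jaw 0

```text
clock: 20.5
ee_pos: [0.5727, -0.1742, 0.0817]
tool_rot: [-90.0, 0.0, -12.1]
force: [-0.1, 0.8, 0.4]
grip_width: 0.0098
```

Emit:
send_rows --pt "0 -0.03 0 0 0 0" --pt "0 -0.08 0 0 0 0" --pt "0 -0.08 0 0 0 0" --pt "0 0 0 0 0 0"

```text
clock: 21.0
ee_pos: [0.5741, -0.1746, 0.2009]
tool_rot: [-90.1, -0.4, -12.1]
force: [-0.2, 0.8, -0.8]
grip_width: 0.0097
```

```bash
python3 rel.py held2;python3 -c "
from h import *
plan([0.5695,0.1648,0.20],-96)"
```

```text
before [ 0.5741 -0.1746  0.2009] after [ 0.5732 -0.1743  0.198 ] [-90.03  -0.21 -12.08]
key tool-frame x 0.0012 front z 0.0297 top y -0.0403
key centre [ 0.5743 -0.1749  0.198 ]
t 21.05 [ 0.5732 -0.1743  0.198 ] [-90.03  -0.21 -12.08] F [ 0.8  0.2 -0.7] M [-0.02 -0.03  0.03] w 0.0099
[[-0.0138, -0.0004, 0.0613, -0.0, 0.0259, 0.0001], [-0.0236, -0.0004, 0.0582, -0.0, 0.0259, 0.0001], [-0.0327, -0.0004, 0.0536, -0.0, 0.0259, 0.0], [-0.0409, -0.0004, 0.0476, -0.0, 0.0259, 0.0], [-0.0481, -0.0004, 0.0404, -0.0001, 0.0259, 0.0], [-0.054, -0.0005, 0.0321, -0.0001, 0.0259, 0.0001], [-0.0585, -0.0004, 0.0229, -0.0, 0.0259, 0.0001], [-0.0614, -0.0004, 0.0131, -0.0001, 0.0259, 0.0], [-0.0627, -0.0005, 0.0029, -0.0, 0.0259, 0.0001]]
end [0.5695 0.1648 0.2   ] [-9.000e+01  2.000e-02 -9.599e+01]
```

View pics/held2.png

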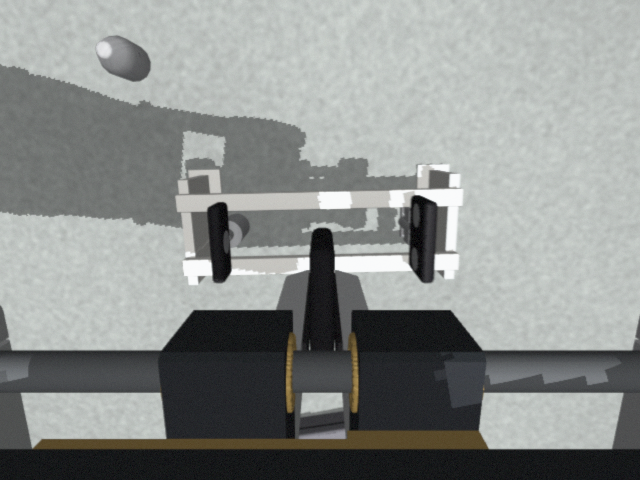

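Emit:
send_rows --pt "-0.0138 0.002 0.0613 0 0.026 0" --pt "-0.0236 0.002 0.058 0 0.026 0" --pt "-0.033 0.002 0.0536 0 0.026 0" --pt "-0.041 0.002 0.0476 0 0.026 0" --pt "-0.048 0.002 0.04 0 0.026 0" --pt "-0.054 0.002 0.032 0 0.026 0" --pt "-0.0585 0.002 0.023 0 0.026 0" --pt "-0.0614 0.002 0.013 0 0.026 0" --pt "-0.063 0.002 0.003 0 0.026 0" --pt "0 0 0 0 0 0"

```text
clock: 22.3
ee_pos: [0.5686, 0.1668, 0.1836]
tool_rot: [-90.1, -0.0, -96.2]
force: [0.5, -0.5, -1.6]
grip_width: 0.0098
```

Emit:
send_rows --pt "0 0.02 0 0 0 0" --pt "0 0.0 0 0 0 0" --pt "0 0 0 0 0 0" --pt "0 0 0 0 0 0"

```text
clock: 22.8
ee_pos: [0.5696, 0.1645, 0.1732]
tool_rot: [-90.0, 0.0, -96.3]
force: [0.4, -0.3, -1.4]
grip_width: 0.0097
```

```bash
python3 rel.py ins4;python3 -c "
from h import *
plan([0.5693,0.165,0.15],-96)"; python3 ortho.py ins4 0.58 0.175 0.075
```

```text
before [0.5696 0.1645 0.1732] after [0.5696 0.1646 0.1732] [-8.998e+01  1.000e-02 -9.633e+01]
hole [0.5694 0.1644] 4009
key tool-frame x 0.0004 front z 0.0306 top y -0.0375
key centre [0.5702 0.1642 0.1732]
TCP target [0.5688 0.1648]
t 22.85 [0.5696 0.1646 0.1732] [-8.998e+01  1.000e-02 -9.633e+01] F [ 0.1 -0.3 -0.3] M [ 0.03  0.01 -0.01] w 0.0096
[[-0.0006, 0.0386, -0.0006, -0.0001, -0.0009, -0.0]]
end [0.5693 0.165  0.15  ] [-9.001e+01  1.000e-02 -9.601e+01]
low blob centre 0.5727 0.1641 area-dia mm 28.4 ell 0.5698 0.1644 [34.6 37.4]
lid [609.2 158.9] [156. 184.] 82.03519439697266
handle [657.7 151.9] [89.5 10. ] 82.0628890991211
```

View pics/ins4_o75.png

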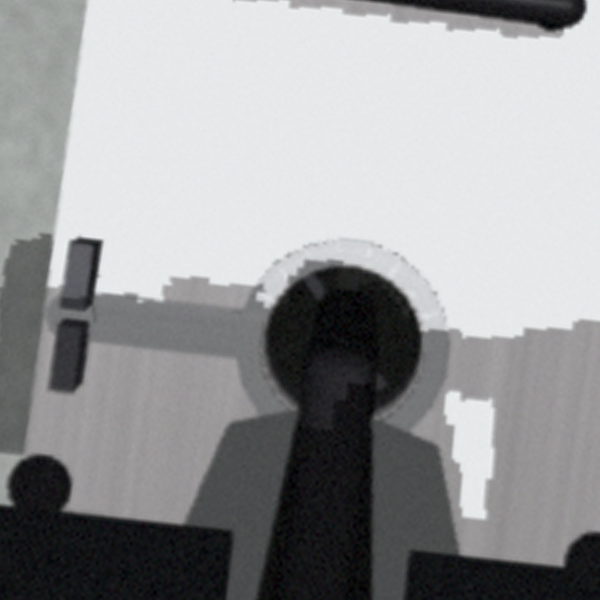

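Emit:
send_rows --pt "-0.0004 0.02 -0.001 0 -0.002 0" --pt "0 0.03 0 0 0 0" --pt "0 0.03 0 0 0 0" --pt "0 0.03 0 0 0 0" --pt "0 0.011 0 0 0 0" --pt "0 0 0 0 0 0" --pt "0 0 0 0 0 0"

```text
clock: 23.72
ee_pos: [0.5693, 0.1653, 0.101]
tool_rot: [-89.9, 0.0, -95.6]
force: [-1.0, -0.5, -0.9]
grip_width: 0.0099
```

```bash
python3 -c "
from h import *
st()"
```

```text
t 23.73 [0.5693 0.1653 0.101 ] [-8.994e+01  2.000e-02 -9.560e+01] F [-1.  -0.5 -0.9] M [ 0.03  0.04 -0.  ] w 0.0099
```

Emit:
send_rows --pt "0 0.004 0 0 0 0" --pt "0 0.004 0 0 0 0" --pt "0 0 0 0 0 0"

```text
clock: 24.1
ee_pos: [0.5688, 0.1652, 0.0954]
tool_rot: [-90.0, -0.0, -95.6]
force: [-0.5, -0.0, -1.1]
grip_width: 0.0098
```

```bash
python3 -c "
from h import *
st()"
```

```text
t 24.1 [0.5688 0.1652 0.0954] [-90.01  -0.   -95.6 ] F [-0.5 -0.  -1.1] M [ 0.05 -0.    0.02] w 0.0098
```

Emit:
send_rows --pt "0 0.004 0 0 0 0" --pt "0 0.003 0 0 0 0" --pt "0 0 0 0 0 0"

```text
clock: 24.48
ee_pos: [0.569, 0.1652, 0.0917]
tool_rot: [-90.0, 0.0, -95.6]
force: [-2.4, -1.2, 4.0]
grip_width: 0.01
```

```bash
python3 rel.py ins5
```

```text
before [0.569  0.1652 0.0917] after [0.569  0.1652 0.0917] [-89.99   0.   -95.6 ]
hole [0.5693 0.1644] 1862
key tool-frame x 0.0003 front z 0.0306 top y -0.0375
key centre [0.5695 0.1649 0.0917]
TCP target [0.5688 0.1647]
t 24.52 [0.569  0.1652 0.0917] [-89.99   0.   -95.6 ] F [-2.8 -1.   5. ] M [-0.09  0.47 -0.03] w 0.0099
```

Emit:
send_rows --pt "0 0 -0.0005 0 -0.0167 0" --pt "0 0 0 0 -0.0167 0" --pt "0 0 0 0 -0.0167 0" --pt "0 0 0 0 -0.0111 0" --pt "0 0 0 0 0 0"

```text
clock: 25.15
ee_pos: [0.569, 0.165, 0.0917]
tool_rot: [-89.9, -0.0, -73.6]
force: [0.5, -2.4, 4.6]
grip_width: 0.01
```

```bash
python3 -c "
from h import *
st()"
```

```text
t 25.15 [0.569  0.165  0.0917] [-8.995e+01 -3.000e-02 -7.360e+01] F [ 0.5 -2.4  4.6] M [-0.67 -0.13  0.02] w 0.01
```

Emit:
send_rows --pt "0 0 0 0 -0.0083 0" --pt "0 0 0 0 0 0"

```text
clock: 25.4
ee_pos: [0.569, 0.165, 0.0917]
tool_rot: [-89.9, -0.0, -70.7]
force: [1.5, -2.5, 5.8]
grip_width: 0.0101
```

```bash
python3 -c "
from h import *
st()"
```

```text
t 25.4 [0.569  0.165  0.0917] [-8.995e+01 -3.000e-02 -7.068e+01] F [ 1.5 -2.5  5.8] M [-0.74 -0.22 -0.06] w 0.0101
```

Emit:
send_rows --pt "0 0 0 0 -0.0083 0" --pt "0 0 0 0 0 0"

```text
clock: 25.65
ee_pos: [0.569, 0.1651, 0.0917]
tool_rot: [-89.9, -0.0, -67.7]
force: [2.5, -2.8, 4.8]
grip_width: 0.0099
```

```bash
python3 -c "
from h import *
st()"
```

```text
t 25.65 [0.569  0.1651 0.0917] [-8.995e+01 -3.000e-02 -6.770e+01] F [ 2.5 -2.8  4.8] M [-0.72 -0.22 -0.05] w 0.0099
```

Emit:
send_rows --pt "0 0 0 0 -0.0083 0" --pt "0 0 0 0 -0.0083 0" --pt "0 0 0 0 0 0"

```text
clock: 26.02
ee_pos: [0.5689, 0.1651, 0.0917]
tool_rot: [-90.0, -0.0, -61.7]
force: [1.1, -2.4, 4.9]
grip_width: 0.0096
```

```bash
python3 -c "
from h import *
shot('wrist','turn5');st()"; python3 ortho.py turn5 0.58 0.175 0.075 | head -2
```

```text
t 26.07 [0.569  0.1652 0.0917] [-8.995e+01 -3.000e-02 -6.175e+01] F [ 0.8 -2.4  5. ] M [-0.66 -0.19 -0.03] w 0.01
low blob centre 0.584 0.1592 area-dia mm 11.3 ell 0.5837 0.1592 [ 8.2 18.5]
low blob centre 0.5728 0.1801 area-dia mm 11.2 ell 0.5724 0.1799 [ 8.1 18.3]
```

View pics/turn5_o75.png

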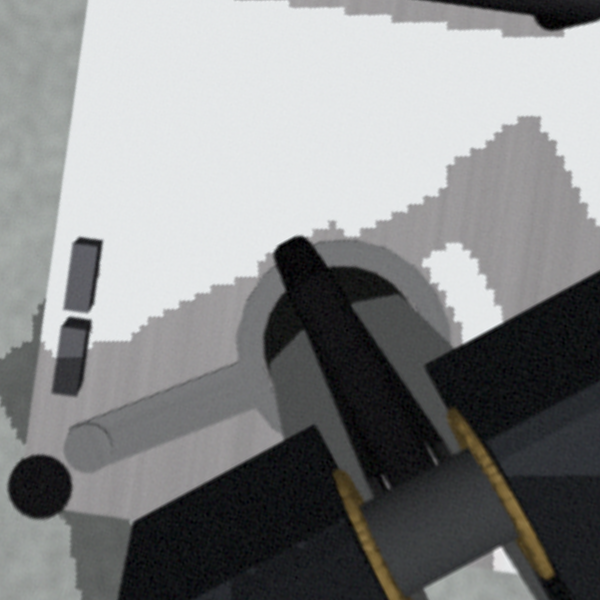

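Emit:
send_rows --pt "0 0 0 0 -0.0167 0" --pt "0 0 0 0 -0.0167 0" --pt "0 0 0 0 -0.0167 0" --pt "0 0 0 0 -0.0167 0" --pt "0 0 0 0 0 0"

```text
clock: 26.7
ee_pos: [0.5688, 0.1654, 0.0917]
tool_rot: [-90.0, -0.0, -37.6]
force: [-0.4, -1.4, 6.2]
grip_width: 0.0101
```

```bash
python3 -c "
from h import *
st()"
```

```text
t 26.7 [0.5688 0.1654 0.0917] [-8.996e+01 -2.000e-02 -3.762e+01] F [-0.4 -1.4  6.2] M [-0.35 -0.08  0.07] w 0.0101
```

Emit:
send_rows --pt "0 0 0 0 -0.0167 0" --pt "0 0 0 0 -0.0167 0" --pt "0 0 0 0 -0.0167 0" --pt "0 0 0 0 -0.0139 0" --pt "0 0 0 0 0 0"

```text
clock: 27.32
ee_pos: [0.5687, 0.1655, 0.0917]
tool_rot: [-90.0, -0.0, -14.6]
force: [-1.2, -0.5, 6.8]
grip_width: 0.0098
```

```bash
python3 -c "
from h import *
st()"
```

```text
t 27.32 [0.5687 0.1655 0.0917] [-8.997e+01 -1.000e-02 -1.460e+01] F [-1.2 -0.5  6.8] M [-0.22  0.23  0.01] w 0.0098
```

Emit:
send_rows --pt "0 0 0 0 -0.0083 0" --pt "0 0 0 0 -0.0083 0" --pt "0 0 0 0 0 0"

```text
clock: 27.7
ee_pos: [0.5686, 0.1655, 0.0917]
tool_rot: [-90.0, -0.0, -8.7]
force: [-0.9, 0.1, 5.8]
grip_width: 0.0099
```

```bash
python3 -c "
from h import *
st()"
```

```text
t 27.7 [0.5686 0.1655 0.0917] [-8.997e+01 -1.000e-02 -8.650e+00] F [-0.9  0.1  5.8] M [-0.18  0.25 -0.09] w 0.0099
```

Emit:
send_rows --pt "0 0 0 0 -0.007 0" --pt "0 0 0 0 0 0"

```text
clock: 27.95
ee_pos: [0.5686, 0.1655, 0.0917]
tool_rot: [-90.0, -0.0, -6.1]
force: [-2.1, -0.3, 7.0]
grip_width: 0.0101
```

```bash
python3 -c "
from h import *
shot('wrist','turn6');st()"; python3 ortho.py turn6 0.58 0.175 0.075 | head -2
```

```text
t 28.0 [0.5686 0.1655 0.0917] [-89.97  -0.    -6.17] F [-1.4  0.3  7. ] M [-0.23  0.35 -0.05] w 0.0095
low blob centre 0.5978 0.2364 area-dia mm 11.9 ell 0.5977 0.2365 [  1.1 120.4]
low blob centre 0.5816 0.1741 area-dia mm 11.0 ell 0.5814 0.1741 [ 8. 17.]
```

View pics/turn6_o75.png

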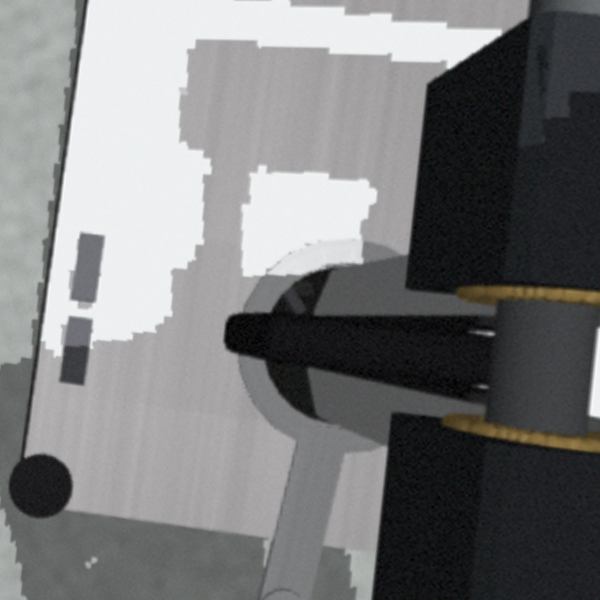

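Emit:
send_rows --pt "0 0 0 0 -0.007 0" --pt "0 0 0 0 0 0"

```text
clock: 28.25
ee_pos: [0.5686, 0.1655, 0.0917]
tool_rot: [-90.0, 0.0, -3.6]
force: [-0.7, -0.9, 6.6]
grip_width: 0.0098
```

```bash
python3 -c "
from h import *
st()"
```

```text
t 28.25 [0.5686 0.1655 0.0917] [-89.97   0.    -3.64] F [-0.7 -0.9  6.6] M [-0.11  0.4  -0.31] w 0.0098
```

Emit:
send_rows --pt "0 0 0 0 -0.007 0" --pt "0 0 0 0 0 0"

```text
clock: 28.5
ee_pos: [0.5686, 0.1656, 0.0917]
tool_rot: [-90.0, -0.0, -1.1]
force: [-1.2, -0.1, 7.4]
grip_width: 0.0101
```

```bash
python3 -c "
from h import *
st()"
```

```text
t 28.5 [0.5686 0.1656 0.0917] [-8.996e+01 -1.000e-02 -1.130e+00] F [-1.2 -0.1  7.4] M [-0.09  0.39 -0.54] w 0.0101
```

Emit:
send_rows --pt "0 0 0 0 0.0125 0" --pt "0 0 0 0 0.0125 0" --pt "0 0 0 0 0 0" --pt "0 0 0 0 0 0"

```text
clock: 29.0
ee_pos: [0.5687, 0.1656, 0.0917]
tool_rot: [-90.0, -0.0, -10.1]
force: [-0.5, -0.4, 5.7]
grip_width: 0.0099
```

```bash
python3 -c "
from h import *
st()"
```

```text
t 29.0 [0.5687 0.1656 0.0917] [-8.996e+01 -2.000e-02 -1.013e+01] F [-0.5 -0.4  5.7] M [-0.11  0.04 -0.05] w 0.0099
```

Emit:
send_rows --pt "0 -0.008 0 0 0 0" --pt "0 -0.008 0 0 0 0" --pt "0 0 0 0 0 0"

```text
clock: 29.38
ee_pos: [0.5687, 0.1653, 0.1012]
tool_rot: [-90.0, -0.0, -10.0]
force: [-0.6, 0.3, -1.0]
grip_width: 0.0096
```

```bash
python3 -c "
from h import *
st()"
```

```text
t 29.38 [0.5687 0.1653 0.1012] [-8.999e+01 -2.000e-02 -1.002e+01] F [-0.6  0.3 -1. ] M [-0.05 -0.06  0.01] w 0.0096
```

Free. Lift out and look at the latch.

Emit:
send_rows --pt "0 -0.06 0 0 0 0" --pt "0 -0.1 0 0 0 0" --pt "0 0 0 0 0 0" --pt "0 0 0 0 0 0"

```text
clock: 29.88
ee_pos: [0.5682, 0.1652, 0.196]
tool_rot: [-90.0, 0.1, -10.0]
force: [-0.2, -0.0, -1.6]
grip_width: 0.0095
```

```bash
python3 -c "
from h import *
shot('wrist','up2');st();plan([0.5725,-0.174,0.20],-11)"; python3 ortho.py up2 0.55 0.175 0.075 | tail -1
```

```text
t 29.93 [0.568  0.1651 0.1954] [-90.05   0.12 -10.  ] F [ 0.2  0.  -1.8] M [-0.07 -0.08 -0.01] w 0.0093
[[0.0151, -0.0011, -0.0793, 0.0, 0.0004, -0.0], [0.0153, -0.0011, -0.0793, 0.0, 0.0004, -0.0001], [0.0155, -0.001, -0.0793, 0.0, 0.0004, -0.0], [0.0156, -0.0011, -0.0792, 0.0, 0.0004, -0.0001], [0.0159, -0.001, -0.0792, 0.0, 0.0004, -0.0], [0.016, -0.001, -0.0791, 0.0001, 0.0004, -0.0001], [0.0162, -0.0011, -0.0791, 0.0, 0.0004, -0.0]]
end [ 0.5725 -0.174   0.2   ] [-9.001e+01  1.000e-02 -1.101e+01]
handle [657.4 152.5] [88.7 10.1] 82.0003662109375
```

View pics/up2_o75.png

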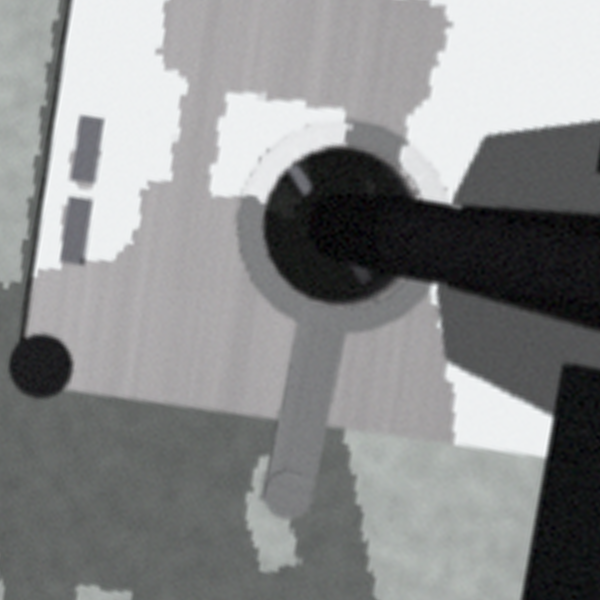

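Emit:
send_rows --pt "0.015 -0.001 -0.0793 0 0.0003 0" --pt "0.0155 -0.001 -0.0793 0 0.0003 0" --pt "0.0155 -0.001 -0.0793 0 0.0003 0" --pt "0.0155 -0.001 -0.0793 0 0.0003 0" --pt "0.016 -0.001 -0.0793 0 0.0003 0" --pt "0.016 -0.001 -0.0793 0 0.0003 0" --pt "0.016 -0.001 -0.0793 0 0.0003 0" --pt "0 0 0 0 0 0" --pt "0 0 0 0 0 0" --pt "0 0 0 0 0 0"

```text
clock: 31.18
ee_pos: [0.5736, -0.1731, 0.2007]
tool_rot: [-90.0, 0.0, -10.7]
force: [0.1, -0.1, -0.2]
grip_width: 0.0099
```

```bash
python3 rel.py back2; python3 -c "
from h import *
plan([0.5728,-0.1742,0.089],-10.8)"
```

```text
before [ 0.5736 -0.1731  0.2007] after [ 0.5737 -0.1731  0.2009] [-8.999e+01  3.000e-02 -1.067e+01]
key tool-frame x 0.0004 front z 0.0298 top y -0.0373
key centre [ 0.574  -0.1734  0.2009]
t 31.23 [ 0.5737 -0.1731  0.2009] [-8.999e+01  3.000e-02 -1.067e+01] F [-0.5 -0.1 -0.8] M [-0.06 -0.05  0.01] w 0.0102
[[-0.0003, 0.0621, -0.0007, -0.0, 0.0001, -0.0], [-0.0004, 0.0622, -0.0007, -0.0, 0.0001, -0.0], [-0.0003, 0.0621, -0.0006, -0.0, 0.0002, -0.0001]]
end [ 0.5728 -0.1742  0.089 ] [-8.999e+01 -1.000e-02 -1.081e+01]
```

Emit:
send_rows --pt "-0.001 0.03 -0.002 0 0.0004 0" --pt "0 0.06 0 0 0 0" --pt "0 0.07 0 0 0 0" --pt "0 0.026 0 0 0 0" --pt "0 0 0 0 0 0"

```text
clock: 31.85
ee_pos: [0.5725, -0.175, 0.0889]
tool_rot: [-90.0, 0.1, -10.9]
force: [-0.4, -0.8, 0.0]
grip_width: 0.01
```

Emit:
send_rows --pt "0 0.005 0 0 0 0" --pt "0 0.004 0 0 0 0" --pt "0 0 0 0 0 0"

```text
clock: 32.22
ee_pos: [0.573, -0.1753, 0.0846]
tool_rot: [-90.0, -0.0, -10.9]
force: [-1.0, 0.1, -1.4]
grip_width: 0.0095
```

```bash
python3 -c "
from h import *
st()"
```

```text
t 32.23 [ 0.573  -0.1753  0.0846] [-9.001e+01 -4.000e-02 -1.089e+01] F [-1.   0.1 -1.4] M [-0.04 -0.05  0.02] w 0.0095
```

Emit:
send_rows --pt "0 0.003 0.0015 0 0 0" --pt "0 0.0025 0 0 0 0" --pt "0 0 0 0 0 0"

```text
clock: 32.6
ee_pos: [0.5731, -0.1743, 0.0817]
tool_rot: [-90.0, -0.0, -10.9]
force: [-2.6, 2.2, 7.0]
grip_width: 0.0098
```

Emit:
send_rows --pt "0 0 0 0 0 0" --pt "0 0 0 0 0 0" --pt "0 0 0 0 0 0" --jaw 0.4

```text
clock: 32.98
ee_pos: [0.5729, -0.1744, 0.0807]
tool_rot: [-90.0, 0.0, -10.9]
force: [0.5, 0.7, -0.2]
grip_width: 0.0355
```

Emit:
send_rows --pt "0 -0.03 0 0 0 0" --pt "0 -0.07 0 0 0 0" --pt "0 -0.09 0 0 0 0" --pt "0 -0.06 0 0 0 0" --pt "0 0 0 0 0 0" --pt "0 0 0 0 0 0"

```text
clock: 33.72
ee_pos: [0.5727, -0.1743, 0.2306]
tool_rot: [-90.0, 0.0, -10.9]
force: [-0.2, 0.3, 0.0]
grip_width: 0.0375
```

```bash
python3 -c "
from h import *
shot('wrist','fin');shot('side','fins');st()
shot('top','fint')"; python3 keys.py fin; python3 -c "
import cv2,numpy as np
a=cv2.imread('pics/fin.png');b=cv2.imread('pics/fins.png');cv2.imwrite('pics/fin2.png',np.hstack([cv2.resize(a,(400,300)),cv2.resize(b,(400,300))]))"
```

```text
t 33.83 [ 0.5726 -0.1742  0.2298] [-89.98   0.1  -10.89] F [ 0.1  0.6 -1.8] M [-0.05 -0.05 -0.01] w 0.0375
fin
bow px [322. 233.] n 1000 914 ztop 0.1205 rect c [ 573.3 -174.3] size [58.5  9.6] pca ang 79.0 mean [ 0.5736 -0.1736  0.1191]
bow px [417. 233.] n 1601 935 ztop 0.1203 rect c [ 649.8 -189.6] size [60.  10.4] pca ang 79.2 mean [ 0.6496 -0.1884  0.1191]
bow px [230. 232.] n 1140 838 ztop 0.1044 rect c [ 497.1 -162.1] size [59.1 10.3] pca ang 78.5 mean [ 0.4976 -0.1613  0.103 ]
rails rect [ 574.  -175.4] [ 68.6 230.3] 79.19161224365234 z 0.07550177160990434
```

View pics/fin2.png

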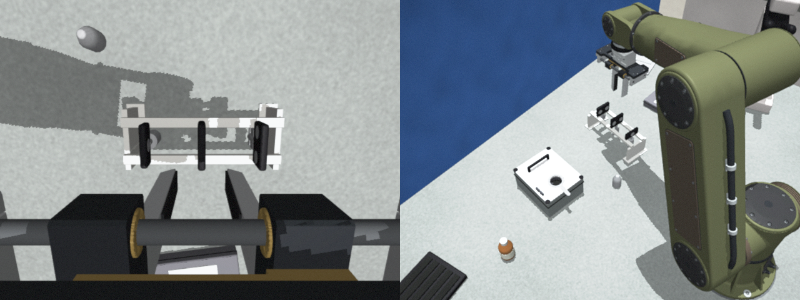

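View pics/fint.png

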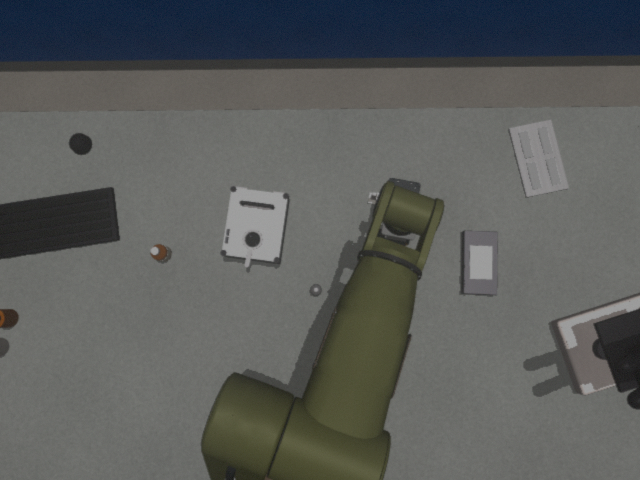

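All three keys hang on the rack (wrist view: 230, 322 and 417 px across, row 233). The latch arm points off the case's -x side, in the unlocked position, and the bystanders are where they were. Nothing is touching the robot.

```bash
python3 -c "
from bench import r
print(r.close_job())"
```

```text
the job is handed in; nothing more can be done
None
```

The case is unlocked, all three keys are back on the rack, and the job was handed in at about 34 s of robot time.

- **First flat key (far end of the rack):** it bound at about 0.36–0.4 rad. The torque climbed to 0.65 N m while the latch stayed put, so I stopped there. I turned it back to the locked position, pulled it out and hung it up again.
- **Second flat key (middle of the rack):** it turned the latch freely past 0.4 rad to its stop. Torque rose to about 0.5 N m only at the end. I eased off the stop, pulled the key straight up without resistance and hung it back in the middle.
- **Last checks:**
  - The latch arm measured about 86° (1.5 rad) after the key came out, and still looked unlocked in the final top and side pictures.
  - All three bows sit at hanging height, and the bystanders look unmoved.
  - The gripper was open and about 11 cm clear of the keys when I handed in.
- **Disagreements:** none of the checks failed. The cameras differed by 2–3 mm on positions. The lag between key and latch looked like about 0.12 rad rather than the stated 0.1 rad of play, which my angle reading can explain. The torque while turning the second key read below the stated 0.12 N m of friction.

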